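Long sample case from under the sprung dust flap to the roller track

ROBOT

A 7-joint arm with a two-finger parallel gripper is mounted at the origin on the work surface. World frame = base frame: x ahead of the robot, y to its left, z up, the work surface at z = 0. Lengths are in m, angles in degrees, forces in N, time in s.
With the tool pointing down it reaches from about 0.425 to 0.875 m from the base axis. Payload 4.7 kg.
Tool frame: the origin (TCP) lies on the centre line of the jaws, within the pads' length; the fingertips stand ahead of it and the grasp point (between the pads) lies 2 mm behind it (env.tip_reach is the x of the fingertips in the tool frame, in m); x points along the fingers, z is the direction in which the jaws open and shut, and the axes are right-handed (so a half turn about x gives the same grasp; the last joint's range is limited). The gripper opens to 87 mm and grips with 3 to 60 N. Pads are 19 mm wide; open, the fingers measure 117 mm over their backs; the gripper's body (75 mm by 190 mm) begins 51 mm behind the grasp point.
Start: joints at [75.693, 18.392, -4.016, 83.108, 1.295, 78.541, -3.26], TCP at [0.169, -0.628, 0.24] pointing down, gripper open.
Joint ranges: [-163.93, 163.93], [-17.29, 119.83], [-79.2, 71.16], [3.27, 140.29], [-89.18, 269.18], [5.43, 117.66], [-154.24, 154.24]. Speed limits (degrees/s): [147.25, 147.25, 180, 180, 180, 180, 180].

INTERFACE

Orientations are given as [roll, pitch, yaw] about the fixed x, y, z axes, in that order (R = Rz(yaw) Ry(pitch) Rx(roll)).
In Python, from cell import telemetry, optics, env, models gives the robot as it stands.
- The arm moves only by the shell command python3 -m pendant 'ROWS' [FORCE]. ROWS is JSON, a list of rows, each a list of 3 entries, a list of its own where there are three numbers: the finger opening in mm, from 0 to 87, then the shift along the tool's x, y, z in mm, then the turn, a rotation vector about the tool's x, y, z in rad. A call has 1 to 10 rows; each row is the pose to reach, as a shift and turn from the pose commanded when the call began, along the tool's axes at that moment; what a row does not reach only later rows make up. A row lasts 1/12 s, in which the tool goes at most 41.7 mm and 7.16 degrees, less where a joint would pass 70% of its speed; a pose out of reach is approached as far as the arm can. A call with a gripper value outside its range is refused whole. The fingers move at their own pace and stop on an object; FORCE is the grip in N (left out, the last holds). Time passes only in rows, so rows that repeat a pose let the fingers close. It gives the time, the measured TCP pose, the force and the opening at its end, in the units of the state.
- telemetry.get_obs(): the state, without advancing time (a new reading comes with each control period).
- optics.read_camera(name): name is "side" or "top"; returns a dict with "image" (480x640x3 uint8, blue, green, red), "range_z" (480x640 float32, m along the optical axis (not along the pixel's ray), 0 where there is no reading), "fx", "fy", "cx", "cy" (pixels), "k1" (the pictures are not rectified: a ray, as slopes to the right and down, at radius r is drawn at 1 + k1 r^2 times it, then the intrinsics apply), "cam_to_world" (4x4, takes a point from camera to world coordinates). Camera axes: x right, y up, looking along -z (the intrinsics and any distortion apply to the point x, -y, -z); pixel columns grow to the right and rows downward; lengths in m; the calibration is good to about 2 mm. A picture is of the moment at which its call begins.
- env.sign_off(): hands the job in, once; it reports no verdict.
Trained networks look in the newest picture that a camera, given by its name, has taken for a name from the list of things; names that differ only in an ending like _2 or _b are one class to them, and where a whole thing is asked for, a point or a joint stands for the part that bears it (a point fixed in the world has none). Each returns a list of dicts, best first, with "confidence" (0 to 1); they miss things now and then, are a little off and sometimes report something else, mostly with a low value. They report only what shows in the picture. A call takes as long as a camera call.
- models.masks_of(camera, label): "pixels" (480x640 bool, what is visible of it) and "extent" ([left, top, right, bottom] as shares, 0 to 1, of the picture: columns of its width, rows of its height, round what is visible of it).
- models.landmark_of(camera, label): "centre" ([row, column] as shares, 0 to 1, of the picture: columns of its width, rows of its height: a listed point, or the origin of a listed thing).
The state is a dict: "time_s": time; "qpos": joint angles; "joint_velocities": joint speeds; "effort": joint torques, N m; "tool_pos": TCP position; "tool_rot": TCP orientation; "force": force on the tool from outside, world axes, zero at the start; "wrist_torque": the same for the moment, N m; "grip_width": finger opening in m.
Only numpy, scipy, OpenCV 4.12 (cv2) and the standard library are available. Lean on these libraries where they do the work, as an engineer would, in place of code of your own. Each camera call takes 0.05 s, during which the arm holds its last target.

TASK

Take the long wooden case out of the tray by lifting the tray's spring-closing clear flap and keeping it held open with your gripper or wrist while you reach under it; leave the short case in its place in the tray. Lower the long case, upright and lengthwise between the rails, onto the high half of the sloped roller track before letting it go, so that it rolls down to the stop by itself. The flap must be shut again at the end, and the bowl, plate and mug left alone.

Things in the scene. Friction and masses are not known exactly. Their poses are not given: they have to be found in the camera images.
- tray: Fixed wooden tray 170 (x) x 260 (y) mm, origin on the table under its centre, front facing its -x, to the robot's right. Walls 10 thick, front and sides 45 high, rear 80 (sides 89 over the rearmost 35); floor top at z = 8. A strip 6 wide, up to z = 20, lies along x mid-floor between the cases. The clear flap roofs it, leaving a slot over front and sides too low for the cases.
- flap (a joint): Clear flap angle, rad: 0 shut (level), growing as its front edge swings up and back, stop at 1.75. 250 mm wide, 5 mm thick (underside 1 mm below hinge level); level for 140 mm from the hinge, then flared upwards at 0.7 rad to the lip. Spring and weight always shut it when let go: about 0.35 to 0.7 N m at the hinge, 2 to 4.5 N at the lip.
- flap_hinge (a point): Middle of the flap's hinge line, which runs along the tray's y, at tray x = +70 mm, z = 94 mm.
- flap_lip (a point): Centre of the rod of 10 mm diameter and 250 mm length (along the tray's y) that is the flap's front edge, at the end of the flare: shut, at tray x = -98 mm, z = 119 mm, that is 168 mm in front of the hinge and 25 mm above it. It stands 13 mm in front of the front wall, with free room under it down to the table.
- long_case: The case to move: loose, plain dark wood, 110 (x) x 50 (y) x 34 mm high, with a bar handle on top, 60 long (x), 14 thick (y), centred, from 34 to 71 mm above the underside. Origin at the centre of its underside. 0.18 to 0.37 kg. Stands on the tray floor, along the tray's x to 0.12 rad, in the left or right half, about 58 mm off the tray's middle line, its centre at tray x = -15 to -3 mm.
- short_case: The case to be left: same make and section as the long one but 70 mm long, its bar 45 mm long; stands in the other half of the tray. Origin at the centre of its underside.
- track: Fixed roller track falling to its own +x at 0.14 rad; origin on the table under its centre, level frame. 12 free rollers, 18 mm diameter, 26 mm apart, their tops in the plane z = 89.1 mm - 0.141 x. Spans x -150 to +150 mm. Rails 72 mm apart (92 over their outsides) stand 14 mm above the roller tops. Stop across the low end; against it the long case's origin is at x = 110, z = 74 mm.
- bowl: Loose terracotta bowl, 130 mm across, 60 mm high; bystander, origin under its centre.
- plate: Loose white plate, 170 mm across, 20 mm high; bystander, origin under its centre.
- mug: Loose terracotta mug, 80 mm across, 90 mm high, handle at its +y; bystander, origin under its centre.

How it is judged:
By the outcome, as a careful person would: the job done as asked, in the order asked, and still so for the second after the job is handed in, with the robot touching nothing.
It also fails if it takes over 56 s, if anything falls off the work surface, if the arm or the gripper's body presses on something with over 40 N, if the wrist force passes 120 N, or if a joint passes its speed limit or range.

## Working session

There is one attempt and no reset: what is moved stays moved. The work goes in short steps, Python scripts to look and compute and a shell command to move; the robot and the scene stay as the last step left them, time stands still between calls to the robot, and variables do not carry over. Pictures are saved under pics/ and viewed, and the job is handed in when it is done.

```bash
ls; mkdir -p pics; python3 - <<'E'
from cell import telemetry, optics, env, models
import cv2, numpy as np
o=telemetry.get_obs()
for k,v in o.items(): print(k,np.round(v,4))
print(env.tip_reach)
for c in ("side","top"):
    d=optics.read_camera(c); cv2.imwrite(f"pics/{c}0.png",d["image"])
    print(c,d["fx"],d["fy"],d["cx"],d["cy"],d["k1"]);print(np.round(d["cam_to_world"],4).tolist())
    for n in ["tray","flap_hinge","flap_lip","long_case","short_case","track","bowl","plate","mug"]:
        r=models.landmark_of(c,n)
        print(n,[(round(x["confidence"],2),np.round(np.array(x["centre"])*[480,640],1).tolist()) for x in r[:3]])
E
```

```text
pics
time_s 0.0
qpos [75.6929 18.4411 -4.0127 83.1733  1.2954 78.5395 -3.2613]
joint_velocities [ 0.0547  0.0324  0.0439  0.0137  0.0048 -0.0208 -0.0178]
effort [ 9.00000e-04 -4.91286e+01 -4.03100e-01 -3.12524e+01 -6.40000e-02
  4.37000e-02  2.00000e-04]
tool_pos [ 0.1693 -0.6271  0.2385]
tool_rot [-176.3764   89.8912  108.7365]
force [-0.1579  0.1024  0.2107]
wrist_torque [ 0.0107 -0.0248  0.0537]
grip_width 0.0872
0.017
side 497.62047035598704 497.62047035598704 321.49264140919945 238.21931332450842 -0.13595641483228882
[[0.9151, 0.174, -0.3637, 0.1283], [-0.4026, 0.4419, -0.8016, -1.1447], [0.0212, 0.88, 0.4745, 0.7731], [0.0, 0.0, 0.0, 1.0]]
tray [(0.61, [244.2, 257.8])]
flap_hinge [(0.8, [205.1, 244.7])]
flap_lip [(0.75, [221.4, 270.1])]
long_case [(0.69, [243.3, 243.8]), (0.33, [330.8, 320.0])]
short_case [(0.64, [238.5, 271.9])]
track [(0.65, [327.6, 320.1])]
bowl [(0.95, [248.5, 357.7]), (0.48, [208.4, 249.6])]
plate [(0.82, [418.2, 391.3])]
mug [(0.83, [208.1, 243.5]), (0.64, [244.4, 242.8])]
top 605.2241032299887 605.2241032299887 321.0118976561514 238.180917384825 -0.05576152922440333
[[-0.01, 0.9876, -0.1568, 0.3217], [-0.9999, -0.0105, -0.0023, -0.0182], [-0.004, 0.1567, 0.9876, 2.0362], [0.0, 0.0, 0.0, 1.0]]
tray [(0.64, [272.8, 255.1])]
flap_hinge [(0.9, [277.5, 231.1])]
flap_lip [(0.86, [266.6, 282.7])]
long_case []
short_case []
track [(0.57, [272.8, 391.4])]
bowl [(0.89, [194.7, 300.1]), (0.37, [268.3, 279.9])]
plate []
mug [(0.95, [274.7, 171.3]), (0.6, [279.8, 229.6])]
```

View pics/side0.png

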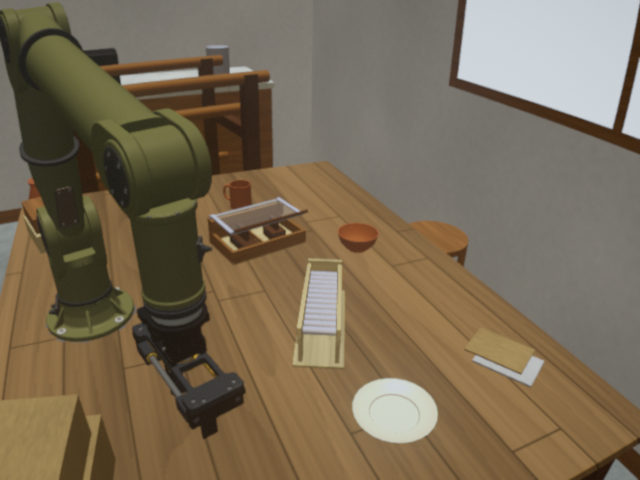

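View pics/top0.png

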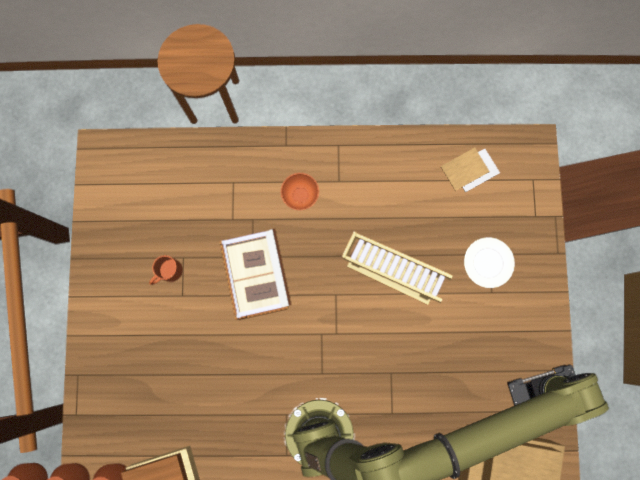

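```bash
cat > h.py <<'E'
from cell import telemetry, optics, env, models
import cv2, numpy as np
from scipy.optimize import least_squares
from scipy.spatial.transform import Rotation as R
def cloud(d):
    h,w=d["range_z"].shape
    v,u=np.mgrid[0:h,0:w].astype(float)
    K=np.array([[d["fx"],0,d["cx"]],[0,d["fy"],d["cy"]],[0,0,1]])
    p=cv2.undistortPoints(np.stack([u.ravel(),v.ravel()],1).reshape(-1,1,2),K,np.array([d["k1"],0,0,0.]))[:,0]
    z=d["range_z"].ravel()
    c=np.stack([p[:,0]*z,-p[:,1]*z,-z,np.ones_like(z)],1)
    W=(c@d["cam_to_world"].T)[:,:3]
    W[z<=0]=np.nan
    return W.reshape(h,w,3)
def ray(d,row,col,zw):
    K=np.array([[d["fx"],0,d["cx"]],[0,d["fy"],d["cy"]],[0,0,1]])
    p=cv2.undistortPoints(np.array([[[col,row]]],float),K,np.array([d["k1"],0,0,0.]))[0,0]
    T=d["cam_to_world"]; r=T[:3,:3]@np.array([p[0],-p[1],-1]); o=T[:3,3]
    return o+r*(zw-o[2])/r[2]
def proj(d,P):
    P=np.atleast_2d(P);T=np.linalg.inv(d["cam_to_world"]);c=P@T[:3,:3].T+T[:3,3]
    x=c[:,0]/-c[:,2];y=-c[:,1]/-c[:,2];f=1+d["k1"]*(x*x+y*y)
    return np.stack([d["fx"]*x*f+d["cx"],d["fy"]*y*f+d["cy"]],1)
E
python3 - <<'E'
from h import *
for c in ("top","side"):
    d=optics.read_camera(c); np.savez(f"{c}0.npz",**d)
    W=cloud(d)
    print(c,"table z",np.nanmedian(W[300:330,300:360,2]) if c=="top" else np.nanmedian(W[350:400,260:280,2]))
    for n in ["tray","flap","long_case","short_case","track","bowl","plate","mug"]:
        for m in models.masks_of(c,n)[:2]:
            P=W[m["pixels"]];P=P[~np.isnan(P[:,0])]
            if len(P)<5: print(n,len(P));continue
            print(n,round(m["confidence"],2),len(P),"med",np.round(np.median(P,0),3),"lo",np.round(np.percentile(P,2,axis=0),3),"hi",np.round(np.percentile(P,98,axis=0),3))
            np.save(f"{c}_{n}.npy",P) if m["confidence"]>.5 else 0
    zs={"tray":0.0,"flap_hinge":.094,"flap_lip":.119,"long_case":.008,"short_case":.008,"track":0,"bowl":0,"plate":0,"mug":0}
    for n,z in zs.items():
        for r in models.landmark_of(c,n)[:1]:
            print(" lm",n,np.round(ray(d,r["centre"][0]*480,r["centre"][1]*640,z),3))
    x0,x1,y0,y1=(210,460,180,330) if c=="top" else (190,400,180,380)
    cv2.imwrite(f"pics/{c}1.png",cv2.resize(d["image"][y0:y1,x0:x1],None,fx=3.2 if c=="top" else 3,fy=3.2 if c=="top" else 3,interpolation=cv2.INTER_CUBIC))
E
```

```text
top table z -0.0005613384158986712
tray 0.84 4603 med [0.512 0.198 0.098] lo [0.387 0.1   0.042] hi [0.641 0.297 0.123]
flap 0.57 4305 med [0.518 0.194 0.099] lo [0.394 0.099 0.084] hi [0.641 0.288 0.124]
track 0.57 3649 med [ 0.529 -0.252  0.079] lo [ 0.431 -0.398 -0.003] hi [ 0.633 -0.104  0.121]
bowl 0.94 1143 med [0.804 0.057 0.024] lo [ 0.739 -0.002 -0.003] hi [0.855 0.114 0.065]
plate 0.9 1957 med [ 0.555 -0.579  0.01 ] lo [ 0.48  -0.654 -0.006] hi [ 0.63  -0.501  0.025]
mug 0.68 673 med [0.54  0.509 0.032] lo [ 0.5    0.458 -0.005] hi [0.576 0.546 0.095]
mug 0.32 1831 med [ 0.557 -0.579  0.009] lo [ 0.482 -0.65  -0.005] hi [ 0.63  -0.504  0.025]
 lm tray [0.519 0.205 0.   ]
 lm flap_hinge [0.506 0.284 0.094]
 lm flap_lip [0.534 0.117 0.119]
 lm long_case [ 0.548 -0.58   0.008]
 lm track [ 0.538 -0.251  0.   ]
 lm bowl [0.805 0.065 0.   ]
 lm plate [ 0.554 -0.581  0.   ]
 lm mug [0.529 0.499 0.   ]
side table z 0.0005836775894894064
tray 0.97 3931 med [0.507 0.184 0.046] lo [0.379 0.099 0.002] hi [0.648 0.289 0.123]
flap 0.92 1850 med [0.515 0.205 0.1  ] lo [0.395 0.092 0.003] 
[... 298 characters left out ...]
91 4800 med [ 0.511 -0.321  0.078] lo [ 0.426 -0.415  0.006] hi [ 0.634 -0.1    0.123]
bowl 0.71 975 med [0.802 0.077 0.04 ] lo [ 0.738 -0.004  0.   ] hi [0.856 0.119 0.061]
plate 0.81 4203 med [ 0.558 -0.572  0.011] lo [ 0.48  -0.651  0.003] hi [ 0.629 -0.499  0.021]
plate 0.69 4822 med [ 0.511 -0.32   0.078] lo [ 0.427 -0.415  0.005] hi [ 0.634 -0.099  0.123]
mug 0.62 605 med [0.534 0.472 0.063] lo [0.498 0.454 0.007] hi [0.575 0.55  0.092]
 lm tray [0.523 0.208 0.   ]
 lm flap_lip [0.544 0.146 0.119]
 lm long_case [0.462 0.174 0.008]
 lm short_case [0.572 0.236 0.008]
 lm track [ 0.53  -0.261  0.   ]
 lm bowl [0.803 0.05  0.   ]
 lm plate [ 0.557 -0.578  0.   ]
 lm mug [0.54  0.472 0.   ]
```

View pics/top1.png

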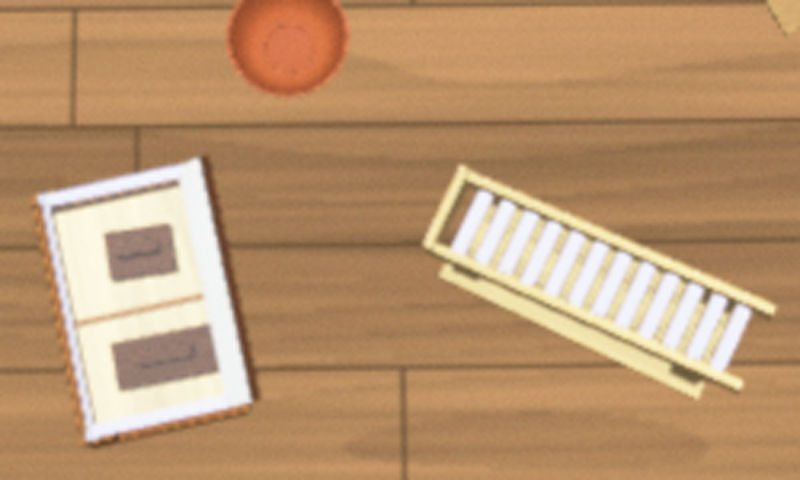

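View pics/side1.png

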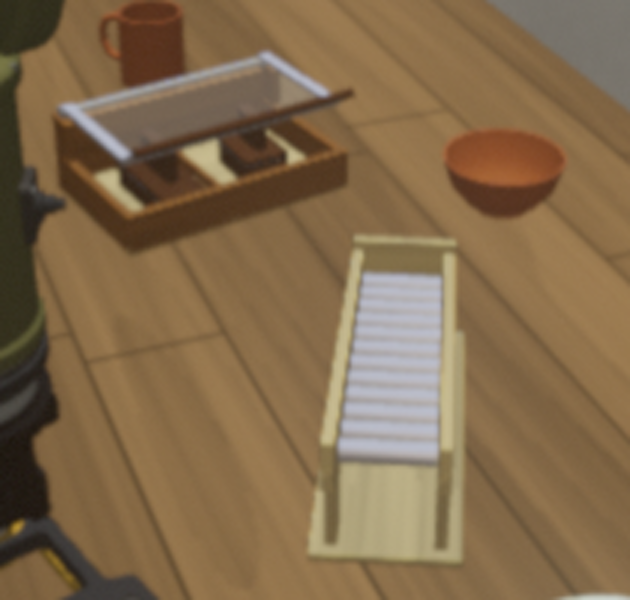

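```bash
python3 - <<'E'
from h import *
for c in ("top","side"):
    d=dict(np.load(f"{c}0.npz")); W=cloud(d)
    m=(W[...,0]>.35)&(W[...,0]<.68)&(W[...,1]>.07)&(W[...,1]<.33)
    P=W[m&(W[...,2]>.113)&(W[...,2]<.135)]
    # lip line
    print(c,"lip n",len(P),"mean",P.mean(0))
    v=np.linalg.svd(P[:,:2]-P[:,:2].mean(0))[2][0]; v*=-np.sign(v[0])
    t=(P[:,:2]-P[:,:2].mean(0))@v; print(" dir +y tray",v,"yaw",np.degrees(np.arctan2(v[1],v[0]))-90+360, "ext",np.percentile(t,[0.5,99.5]))
    ang=np.arctan2(v[1],v[0])-np.pi/2
    ax=np.array([np.cos(ang),np.sin(ang)]);ay=np.array([-ax[1],ax[0]])
    Q=W[m&(W[...,2]>.03)]
    q=Q[:,:2]@np.stack([ax,ay],1)
    print(" tray-x range",np.percentile(q[:,0],[.3,99.7]),"tray-y range",np.percentile(q[:,1],[.3,99.7]))
    cx=np.percentile(q[:,1],[.3,99.7]).mean()
    lipx=(P[:,:2]@ax).mean()
    print(" lip-based origin", ax*(lipx+.098)+ay*((P[:,:2]@ay).min()+(P[:,:2]@ay).max())/2)
    # track
    m=(W[...,0]>.40)&(W[...,0]<.66)&(W[...,1]>-.44)&(W[...,1]<-.06)&(W[...,2]>.05)&(W[...,2]<.14)
    P=W[m]; xy=P[:,:2]
    rect=cv2.minAreaRect(xy.astype(np.float32)); print(" track rect",rect)
E
```

```text
top lip n 389 mean [0.53093223 0.1178137  0.1202524 ]
 dir +y tray [-0.97943013 -0.20178358] yaw 101.6412771856809 ext [-0.12718822  0.12052096]
 tray-x range [-0.00258164  0.18516961] tray-y range [-0.67231159 -0.41682573]
 lip-based origin [0.51469601 0.21452688]
 track rect ((0.5340175628662109, -0.2548278570175171), (0.3448095917701721, 0.09519266337156296), 63.76898193359375)
side lip n 262 mean [0.52984987 0.11029541 0.12123236]
 dir +y tray [-0.97860173 -0.20576359] yaw 101.87420245254418 ext [-0.13131955  0.11818499]
 tray-x range [-0.00612208  0.17831778] tray-y range [-0.67739535 -0.41806924]
 lip-based origin [0.51634415 0.20759855]
 track rect ((0.5357818007469177, -0.2556270360946655), (0.3543727695941925, 0.09232953190803528), 63.705604553222656)
```

```bash
cat >> h.py <<'E'
def box(x0,x1,y0,y1,z0,z1):
    return np.array([[x,y,z] for x in(x0,x1) for y in(y0,y1) for z in(z0,z1)],float)/1000
TRAY=[box(-85,85,-130,130,0,45),box(50,85,-130,-120,0,89),box(50,85,120,130,0,89),box(75,85,-130,130,0,80),
 box(-70,70,-125,125,93,98),np.vstack([box(-70,-70,-125,125,93,98),box(-103,-93,-125,125,114,124)])]
def place(P,x,y,yaw,z=0): 
    c,s=np.cos(yaw),np.sin(yaw); return P@np.array([[c,s,0],[-s,c,0],[0,0,1]])+[x,y,z]
def sil(d,parts,p,S=3):
    im=np.zeros((480*S,640*S),np.uint8)
    for b in parts:
        q=proj(d,place(b,*p)); h=cv2.convexHull(((q+.5)*S-.5).astype(np.float32)).round().astype(np.int32)
        cv2.fillConvexPoly(im,h,255)
    return cv2.resize(im,(640,480),interpolation=cv2.INTER_AREA)/255.
E
python3 - <<'E'
from h import *
from scipy.optimize import minimize
D={c:dict(np.load(f"{c}0.npz")) for c in("top","side")}
for c in D: optics.read_camera(c)
M={c:models.masks_of(c,"tray")[0]["pixels"] for c in D}
def iou(p,cs):
    s=0
    for c in cs:
        a=sil(D[c],TRAY,p);m=M[c].astype(float)
        s+=np.minimum(a,m).sum()/np.maximum(a,m).sum()
    return -s/len(cs)
for cs in (["top"],["side"],["top","side"]):
    p0=np.array([.516,.208,1.75])
    r=minimize(iou,p0,args=(cs,),method="Nelder-Mead",options=dict(initial_simplex=p0+np.array([[0,0,0],[.012,0,0],[0,.012,0],[0,0,.08]]),xatol=1e-4,fatol=1e-5))
    print(cs,np.round(r.x,4),np.degrees(r.x[2]),r.fun)
p=r.x
for c in D:
    im=cv2.resize(D[c]["image"],None,fx=4,fy=4,interpolation=cv2.INTER_CUBIC)
    for b in TRAY:
        h=cv2.convexHull(((proj(D[c],place(b,*p))+.5)*4).astype(np.int32)); cv2.polylines(im,[h],True,(0,255,0),1)
    q=proj(D[c],[[p[0],p[1],0]])[0]*4; x,y=int(q[0]),int(q[1])
    cv2.imwrite(f"pics/ov_{c}.png",im[max(0,y-260):y+240,max(0,x-300):x+300])
E
```

```text
['top'] [0.5151 0.2082 1.7869] 102.38019574188867 -0.9807168876415047
['side'] [0.5188 0.2141 1.7677] 101.28287587657962 -0.8469848906105193
['top', 'side'] [0.5163 0.2092 1.7867] 102.37314159768256 -0.9044124057073752
```

View pics/ov_top.png

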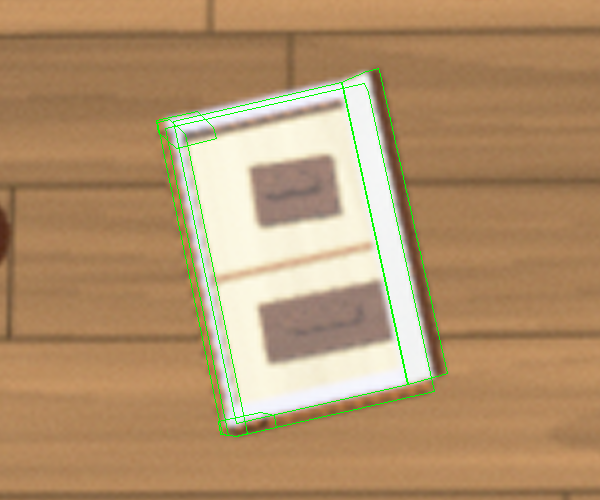

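View pics/ov_side.png

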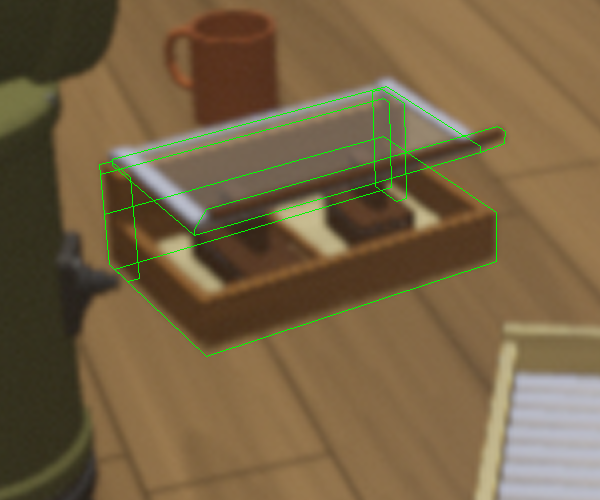

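```bash
python3 - <<'E'
from h import *
d=dict(np.load("top0.npz"));ds=dict(np.load("side0.npz"))
T=(.5158,.2088,np.radians(102.2))
def warp(d,z,x0,x1,y0,y1,s,T=T):   # tray-frame raster, mm*s
    xs=np.arange(x0,x1,1/s);ys=np.arange(y0,y1,1/s)
    X,Y=np.meshgrid(xs,ys); P=np.stack([X.ravel(),Y.ravel(),np.full(X.size,z*1000.)],1)/1000
    q=proj(d,place(P,*T)).astype(np.float32).reshape(X.shape+(2,))
    return cv2.remap(d["image"],q[...,0],q[...,1],cv2.INTER_CUBIC)
s=2
im=warp(d,.042,-85,85,-130,130,s)
g=im.astype(int).sum(2)
m=(g<390).astype(np.uint8)
m[:20*s//1]=0
n,l,st,ce=cv2.connectedComponentsWithStats(m)
for i in range(1,n):
    if st[i,4]<3000: continue
    pts=np.argwhere(l==i)[:,::-1].astype(np.float32)/s+[-85,-130]
    print(st[i], cv2.minAreaRect(pts.astype(np.float32)), pts.mean(0))
cv2.imwrite("pics/w.png",cv2.resize(np.hstack([im,cv2.cvtColor(m*255,cv2.COLOR_GRAY2BGR),warp(ds,.079,-85,85,-130,130,s)]),None,fx=.75,fy=.75))
# track
t=(.535,-.255,np.radians(63.7))
im=warp(d,.1,-190,190,-90,90,2,t)
im2=warp(ds,.1,-190,190,-90,90,2,t)
cv2.imwrite("pics/wt.png",np.vstack([im,im2])[:, :])
E
```

```text
[  51  331  196   89 8333] ((-11.011329650878906, 56.90568542480469), (43.687496185302734, 97.66112518310547), 89.09777069091797) [-10.61820473  59.59702388]
[   0  506  340   14 3488] ((-0.25, 126.25), (6.5, 169.5), 90.0) [  2.13790138 127.13718463]
```

```bash
python3 - <<'E'
from h import *
# track fit: rail depth points vs plane, lateral and axial
for c in("top","side"):
    d=dict(np.load(f"{c}0.npz"));W=cloud(d)
    P=W[(W[...,0]>.40)&(W[...,0]<.66)&(W[...,1]>-.46)&(W[...,1]<-.06)&(W[...,2]>-.02)]
    x0,y0,a=.535,-.255,np.radians(63.7)
    ax=np.array([np.cos(a),np.sin(a)]);ay=np.array([-ax[1],ax[0]])
    u=(P[:,:2]-[x0,y0])@ax;v=(P[:,:2]-[x0,y0])@ay
    A=np.abs(v)<.028
    k=A&(np.abs(u)<.12)&(P[:,2]>.04)
    print(c,"roller plane",np.polyfit(u[k],P[k,2],1))
    r=P[:,2]-(.0891-.141*u)
    k=(r>.008)&(np.abs(u)<.13)&(r<.03)
    for lo,hi in((-.06,-.03),(.03,.06)):
        kk=k&(v>lo)&(v<hi); print("rail",kk.sum(),np.polyfit(u[kk],v[kk],1))
    k=(np.abs(v)<.05)&(P[:,2]>.04); print("u range",np.percentile(u[k],[.2,99.8]))
E
```

```text
top roller plane [-0.1434364   0.08561239]
rail 216 [ 0.00220478 -0.03963631]
rail 220 [0.00252379 0.04200776]
u range [-0.17049186  0.17118842]
side roller plane [-0.14658721  0.08592738]
rail 225 [ 0.00013056 -0.04228363]
rail 215 [0.00198103 0.03972075]
u range [-0.17595739  0.17343761]
```

View pics/w.png

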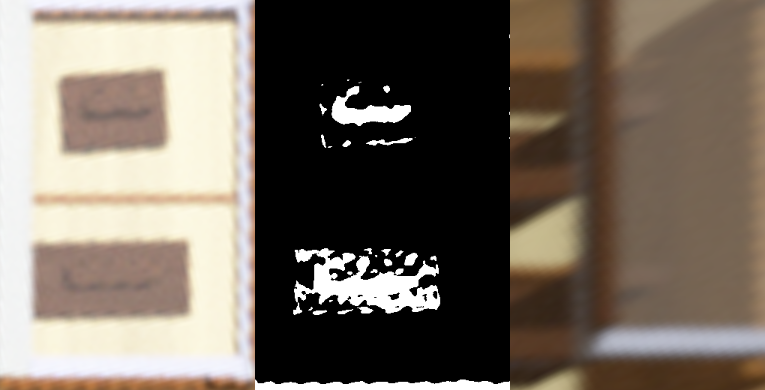

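View pics/wt.png

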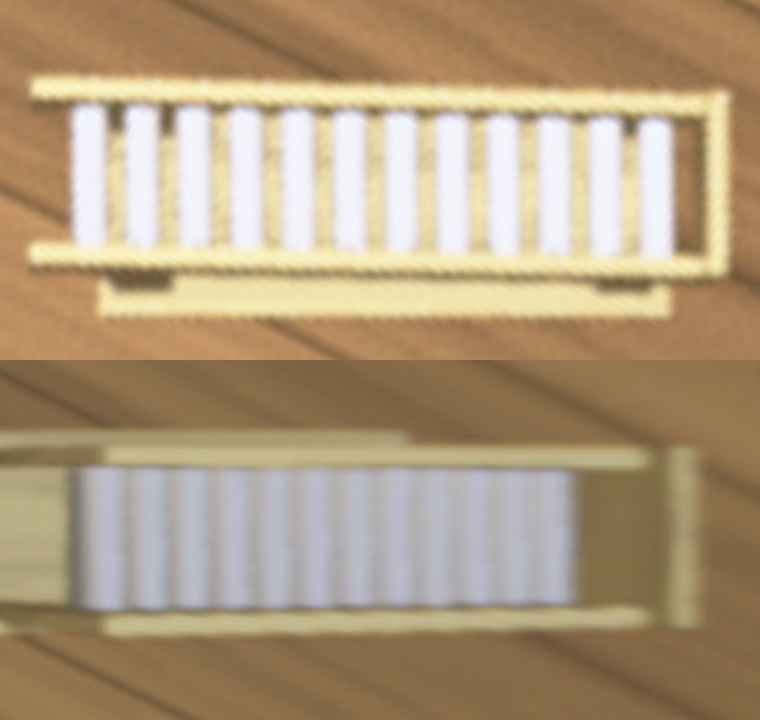

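```bash
cat >> h.py <<'E'
T=(.5158,.2088,np.radians(102.2))      # tray
K=(.535,-.255,np.radians(63.8))        # track
def tool():
    o=telemetry.get_obs(); r=np.array(o["tool_rot"]); r=R.from_euler("xyz",r,degrees=True)
    return np.array(o["tool_pos"]),r,o
def tgt(F,x,z,y,phi,sgn,side=1):
    """grasp point at frame F (x,y,z mm); tool x = sin phi*Fx - cos phi*z; tool z = sgn*Fy"""
    fx=np.array([np.cos(F[2]),np.sin(F[2]),0]);fy=np.array([-fx[1],fx[0],0])
    a=np.sin(phi)*fx-np.cos(phi)*np.array([0,0,1]); zt=sgn*fy; yt=np.cross(zt,a)
    G=place(np.array([[x,y,z]])/1000.,*F)[0]
    return G+.002*a, R.from_matrix(np.stack([a,yt,zt],1))
def delta(F,x,z,y,phi,sgn):
    p,r,o=tool(); P,Q=tgt(F,x,z,y,np.radians(phi),sgn)
    sh=r.inv().apply(P-p)*1000; tv=(r.inv()*Q).as_rotvec()
    print("target TCP",np.round(P,3),"shift mm",np.round(sh,1).tolist(),"turn",np.round(tv,4).tolist(),"dist",round(np.linalg.norm(sh)),"deg",round(np.degrees(np.linalg.norm(tv))))
def state(F=T):
    p,r,o=tool(); M=r.as_matrix(); g=p-.002*M[:,0]
    c,s=np.cos(F[2]),np.sin(F[2]); q=g[:2]-F[:2]
    L=np.array([[c,s,0],[-s,c,0],[0,0,1]])@M
    print("t",o["time_s"],"grasp in frame mm",np.round([(c*q[0]+s*q[1])*1000,(-s*q[0]+c*q[1])*1000,g[2]*1000],1),"phi",round(np.degrees(np.arctan2(L[0,0],-L[2,0])),1),"toolz",np.round(L[:,2],3),"q",np.round(o["qpos"],0),"F",np.round(o["force"],1),"w",round(o["grip_width"]*1000,1))
E
python3 - <<'E'
from h import *
p,r,o=tool();print(np.round(r.as_matrix(),3))
state()
for s in(1,-1): delta(T,-190,110,57,30,s)
# case measurement
d=dict(np.load("top0.npz"));s=2
xs=np.arange(-85,85,.5);ys=np.arange(-130,130,.5);X,Y=np.meshgrid(xs,ys)
q=proj(d,place(np.stack([X.ravel(),Y.ravel(),np.full(X.size,42)],1)/1000,*T)).astype(np.float32).reshape(X.shape+(2,))
g=cv2.remap(d["image"],q[...,0],q[...,1],cv2.INTER_CUBIC).astype(int).sum(2)
m=((g<520)&(X>-62)&(np.abs(X)<66)&(np.abs(Y)<112)).astype(np.uint8); m=cv2.morphologyEx(m,cv2.MORPH_OPEN,np.ones((11,11)))
n,l,st,ce=cv2.connectedComponentsWithStats(m)
for i in range(1,n):
    P=np.stack([X[l==i],Y[l==i]],1).astype(np.float32);print(len(P),cv2.minAreaRect(P),P.max(0),P.min(0))
E
```

```text
[[-0.     0.965  0.261]
 [-0.     0.261 -0.965]
 [-1.    -0.     0.   ]]
t 3.0 grasp in frame mm [-744.3  515.3  241.6] phi -0.0 toolz [-0.999 -0.051  0.   ] q [76. 18. -4. 83.  1. 79. -3.] F [-0.2  0.5  0.2] w 87.0
target TCP [0.5   0.012 0.108] shift mm [131.2, 485.9, -531.3] turn [1.5809, 0.4237, -0.4026] dist 732 deg 97
target TCP [0.5   0.012 0.108] shift mm [131.2, 485.9, -531.3] turn [-1.4822, 0.3972, 0.418] dist 732 deg 91
14023 ((-9.861305236816406, -55.45431900024414), (51.80480194091797, 69.61982727050781), 86.12147521972656) [ 25.5 -28.5] [-45. -83.]
20255 ((-10.906322479248047, 56.62240219116211), (50.17509078979492, 102.50212860107422), 88.40885925292969) [40.5 82.5] [-61.5  31. ]
```

```bash
python3 - <<'E'
from h import *
delta(T,-230,200,57,30,-1)
E
```

```text
target TCP [ 0.508 -0.027  0.198] shift mm [41.3, 483.9, -491.3] turn [-1.4822, 0.3972, 0.418] dist 691 deg 91
```

```bash
python3 -m pendant '[[60,[0,24,-24],[-0.07,0.02,0.02]],[60,[0,48,-48],[-0.15,0.04,0.04]],[60,[0,73,-73],[-0.22,0.06,0.06]],[60,[0,97,-98],[-0.3,0.08,0.08]],[60,[0,121,-123],[-0.37,0.1,0.1]],[60,[0,145,-147],[-0.44,0.12,0.12]],[60,[0,170,-172],[-0.52,0.14,0.14]],[60,[0,194,-196],[-0.6,0.16,0.16]],[60,[0,218,-221],[-0.67,0.18,0.18]],[60,[0,242,-246],[-0.74,0.2,0.2]]]' 20
python3 - <<'E'
from h import *
state();delta(T,-230,200,57,30,-1)
E
```

```text
time_s: 3.83
tool_pos: [0.3395, -0.3256, 0.2398]
tool_rot: [113.5, 74.1, 81.5]
force: [0.3, 0.4, -0.9]
grip_width: 0.0597
t 3.8333 grasp in frame mm [-485.6  285.5  241.7] phi 14.9 toolz [-0.683 -0.722 -0.109] q [ 67.   5. -19. 100. -10.  85.  18.] F [ 0.3  0.4 -0.9] w 59.7
target TCP [ 0.508 -0.027  0.198] shift mm [127.5, 321.1, -5.6] turn [-0.7414, 0.1916, 0.2142] dist 346 deg 46
```

```bash
python3 -m pendant '[[60,[8,32,0],[-0.07,0.02,0.02]],[60,[20,64,0],[-0.15,0.04,0.04]],[60,[34,96,-1],[-0.22,0.06,0.06]],[60,[48,128,-2],[-0.3,0.08,0.08]],[60,[62,160,-3],[-0.37,0.1,0.1]],[60,[76,192,-3],[-0.44,0.12,0.12]],[60,[89,225,-4],[-0.52,0.14,0.15]],[60,[102,257,-4],[-0.6,0.16,0.17]],[60,[115,289,-5],[-0.67,0.18,0.19]],[60,[127,321,-6],[-0.74,0.19,0.21]]]'
python3 - <<'E'
from h import *
state();delta(T,-200,110,57,30,-1)
for c in("top","side"): cv2.imwrite(f"pics/{c}2.png",optics.read_camera(c)["image"])
E
```

```text
time_s: 4.67
tool_pos: [0.5092, -0.0278, 0.198]
tool_rot: [90.1, 60.2, 102.2]
force: [0.1, -0.3, -0.1]
grip_width: 0.0598
t 4.6667 grasp in frame mm [-230.9   56.4  199.7] phi 29.8 toolz [-0.002 -1.    -0.001] q [ 48.  17. -36.  99. -17.  81.  29.] F [ 0.1 -0.3 -0.1] w 59.8
target TCP [0.502 0.002 0.108] shift mm [93.2, -17.8, -0.6] turn [-0.0018, 0.0004, 0.0039] dist 95 deg 0
```

View pics/side2.png

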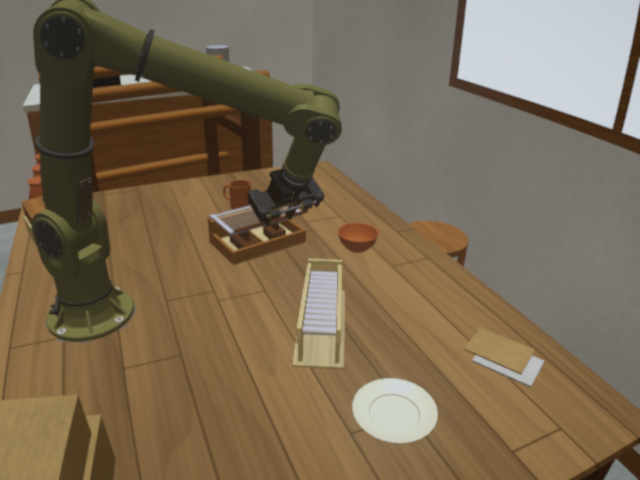

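View pics/top2.png

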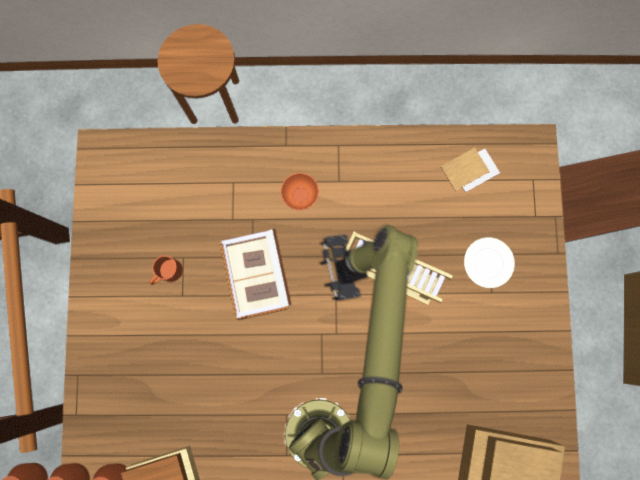

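```bash
python3 - <<'E'
import cv2
i=cv2.imread("pics/side2.png");cv2.imwrite("pics/c2.png",cv2.resize(i[80:280,190:390],None,fx=3,fy=3,interpolation=cv2.INTER_CUBIC))
E
```

```text
(no output)
```

View pics/c2.png

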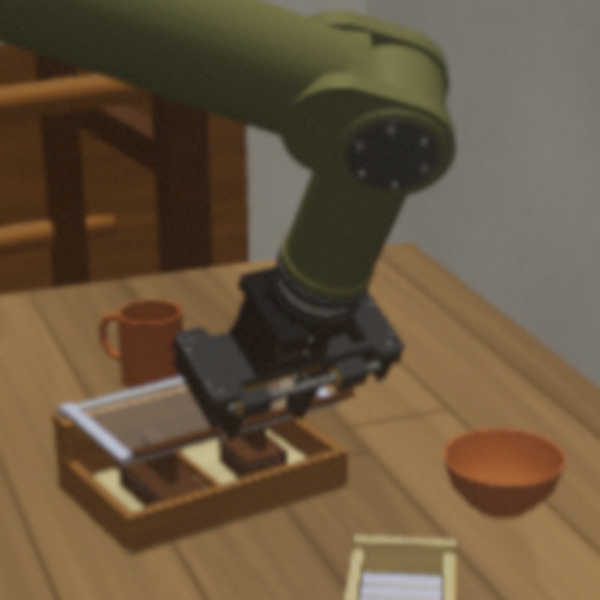

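```bash
python3 - <<'E'
from h import *
p,r,o=tool()
for c in("top","side"):
    d=optics.read_camera(c);W=cloud(d).reshape(-1,3);W=W[~np.isnan(W[:,0])]
    q=r.inv().apply(W-p)*1000
    q=q[(q[:,0]>-330)&(q[:,0]<25)&(np.abs(q[:,1])<130)&(np.abs(q[:,2])<130)&(W[:,2]>.15)]
    for a in range(-330,25,15):
        k=q[(q[:,0]>=a)&(q[:,0]<a+15)]
        if len(k)>3: print(c,a,len(k),"y",np.percentile(k[:,1],[1,99]).round(),"z",np.percentile(k[:,2],[1,99]).round())
    L=r.as_matrix()
print("tool y in tray (up/hinge?)",np.round(r.as_matrix()[:,1],2))
E
```

```text
top -330 66 y [21. 70.] z [-38.  49.]
top -315 10 y [28. 49.] z [-2. 33.]
top -300 28 y [26. 39.] z [-6. 25.]
top -285 58 y [18. 41.] z [-22.  31.]
top -270 71 y [11. 38.] z [-28.  38.]
top -255 101 y [10. 37.] z [-35.  42.]
top -240 74 y [ 7. 38.] z [-37.  27.]
top -225 71 y [ 5. 36.] z [-37.  30.]
top -210 105 y [-4. 38.] z [-38.  35.]
top -195 81 y [ 0. 39.] z [-39.  32.]
top -180 31 y [-11.  38.] z [-42.  26.]
top -165 224 y [-31.  39.] z [-52.  32.]
top -150 67 y [-38.  38.] z [-52.  13.]
top -135 24 y [-17.  30.] z [-52.  12.]
top -120 75 y [-13.  28.] z [-59.  14.]
top -105 616 y [-36.  38.] z [-95.  92.]
top -90 286 y [-31.  41.] z [-96.  88.]
top -75 215 y [-29.  39.] z [-85.  82.]
top -60 26 y [-19.  38.] z [-89.  84.]
top -45 4 y [-7.  6.] z [29. 33.]
top -30 7 y [-5. 11.] z [27. 37.]
top -15 21 y [-3. 12.] z [-42.  39.]
top 0 22 y [-5. 13.] z [-41.  36.]
side -330 170 y [-52.  -4.] z [-74.   6.]
side -315 59 y [-44. -10.] z [-37.   2.]
side -300 153 y [-38.   7.] z [-38.  16.]
side -285 170 y [-38.  19.] z [-39.  18.]
side -270 161 y [-38.  19.] z [-39.  17.]
side -255 159 y [-38.  20.] z [-38.  13.]
side -240 147 y [-38.  18.] z [-39.  18.]
side -225 151 y [-37.  19.] z [-38.  16.]
side -210 178 y [-40.  25.] z [-40.  22.]
side -195 131 y [-41.  21.] z [-40.  18.]
side -180 91 y [-37.  15.] z [-37.  14.]
side -165 384 y [-40.  35.] z [-53.  20.]
side -150 110 y [-40.  29.] z [-54.   8.]
side -135 76 y [-26.  21.] z [-54.   0.]
side -120 149 y [-28.  19.] z [-53.  14.]
side -105 830 y [-40.  33.] z [-97.  92.]
side -90 309 y [-41.  31.] z [-97.  85.]
side -75 264 y [-41.  29.] z [-90.  82.]
side -60 61 y [-39.  34.] z [-90.  83.]
side -45 15 y [-8.  4.] z [28. 36.]
side -30 23 y [-13.   8.] z [-45.  41.]
side -15 43 y [-15.   2.] z [-43.  38.]
side 0 48 y [-13.   6.] z [-42.  36.]
tool y in tray (up/hinge?) [-0.19  0.85  0.5 ]
```

```bash
python3 -m pendant '[[50,[30,-10,0],[0,0,0]],[50,[62,-21,0],[0,0,0]],[50,[93,-32,0],[0,0,0]],[50,[124,-43,0],[0,0,0]],[50,[145,-50,0],[0,0,0]],[50,[154,-53,0],[0,0,0]],[50,[160,-42,0],[0,0,0]],[50,[168,-28,0],[0,0,0]],[50,[175,-16,0],[0,0,0]],[50,[175,-16,0],[0,0,0]]]'
python3 - <<'E'
from h import *
state();delta(T,-113,40,57,30,-1)
for c in("top","side"): cv2.imwrite(f"pics/{c}3.png",cv2.resize(optics.read_camera(c)["image"][150:350,200:460],None,fx=3,fy=3,interpolation=cv2.INTER_CUBIC))
E
```

```text
time_s: 5.7
tool_pos: [0.4925, 0.0466, 0.0402]
tool_rot: [90.0, 60.2, 102.2]
force: [0.0, -0.2, 0.1]
grip_width: 0.0501
t 5.7 grasp in frame mm [-154.6   57.    42. ] phi 29.8 toolz [ 0.001 -1.     0.   ] q [ 42.  25. -37. 111. -15.  60.  28.] F [ 0.  -0.2  0.1] w 50.1
target TCP [0.484 0.087 0.038] shift mm [22.4, 35.2, 0.1] turn [0.0006, -0.0003, 0.0038] dist 42 deg 0
```

View pics/side3.png

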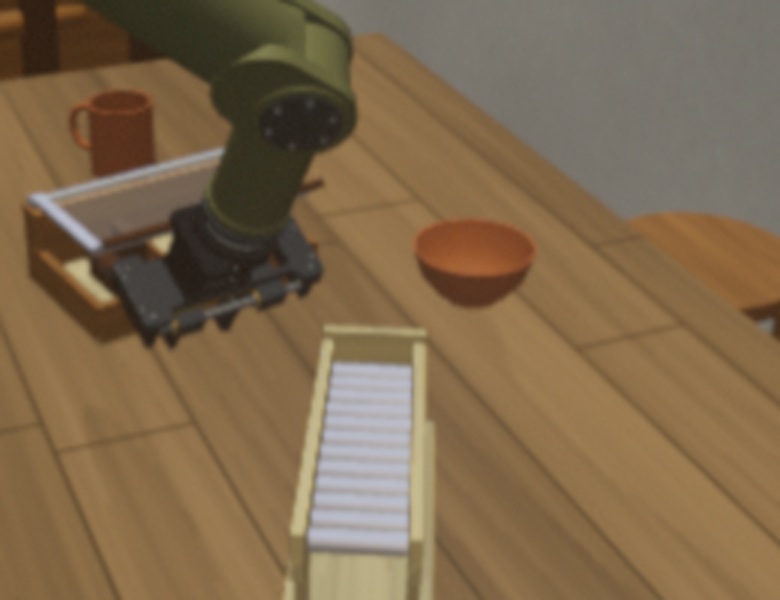

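View pics/top3.png

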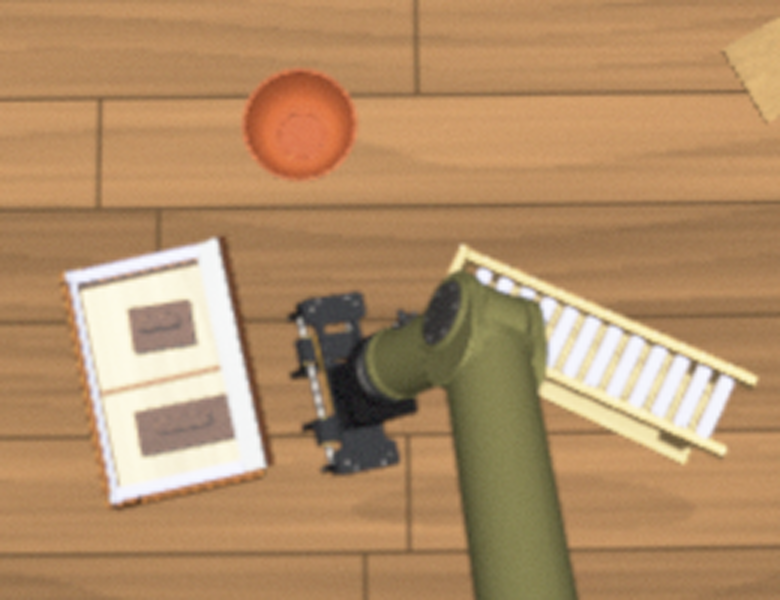

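```bash
python3 -m pendant '[[50,[6,9,0],[0,0,0]],[50,[12,18,0],[0,0,0]],[50,[18,27,0],[0,0,0]],[50,[22,35,0],[0,0,0]],[50,[22,35,0],[0,0,0]],[50,[18,37,0],[0,0,0]],[50,[13,40,0],[0,0,0]],[50,[9,42,0],[0,0,0]],[50,[9,42,0],[0,0,0]]]'
python3 - <<'E'
from h import *
state()
E
```

```text
time_s: 6.55
tool_pos: [0.4859, 0.0817, 0.0526]
tool_rot: [90.0, 60.3, 101.8]
force: [0.4, -0.2, 0.5]
grip_width: 0.0498
t 6.55 grasp in frame mm [-118.9   56.1   54.3] phi 29.7 toolz [-0.006 -1.     0.   ] q [ 41.  22. -39. 112. -17.  59.  25.] F [ 0.4 -0.2  0.5] w 49.8
```

```bash
python3 -m pendant '[[50,[0,0,0],[0,0,0]],[50,[0,0,0],[0,0,0]]]'
python3 - <<'E'
from h import *
state(); print(telemetry.get_obs()["wrist_torque"])
for c in("top","side"): cv2.imwrite(f"pics/{c}4.png",cv2.resize(optics.read_camera(c)["image"][150:350,200:460],None,fx=3,fy=3,interpolation=cv2.INTER_CUBIC))
E
```

```text
time_s: 6.72
tool_pos: [0.4848, 0.0819, 0.0514]
tool_rot: [90.2, 60.3, 102.0]
force: [0.2, -0.3, -0.4]
grip_width: 0.05
t 6.7167 grasp in frame mm [-118.5   57.1   53.1] phi 29.7 toolz [-0.005 -1.    -0.002] q [ 41.  23. -39. 112. -17.  59.  25.] F [ 0.2 -0.3 -0.4] w 50.0
[-0.57769166 -0.25548063 -0.00805307]
```

View pics/side4.png

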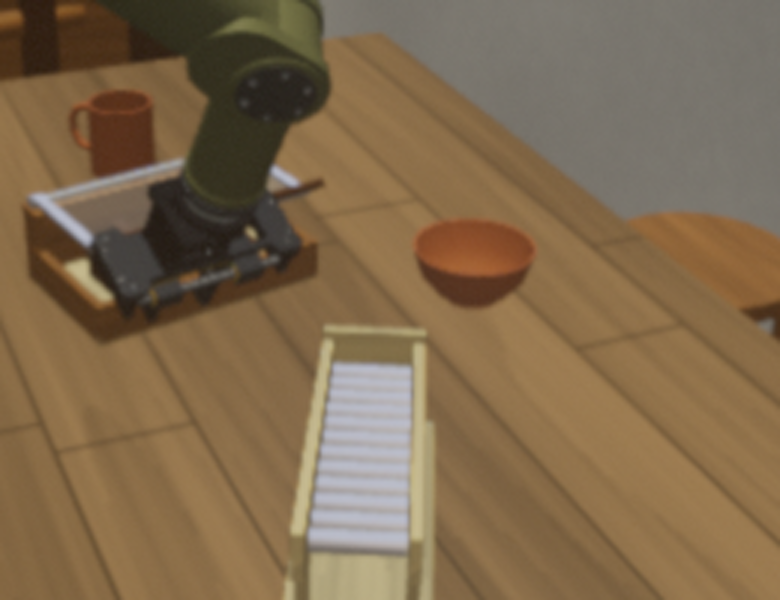

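View pics/top4.png

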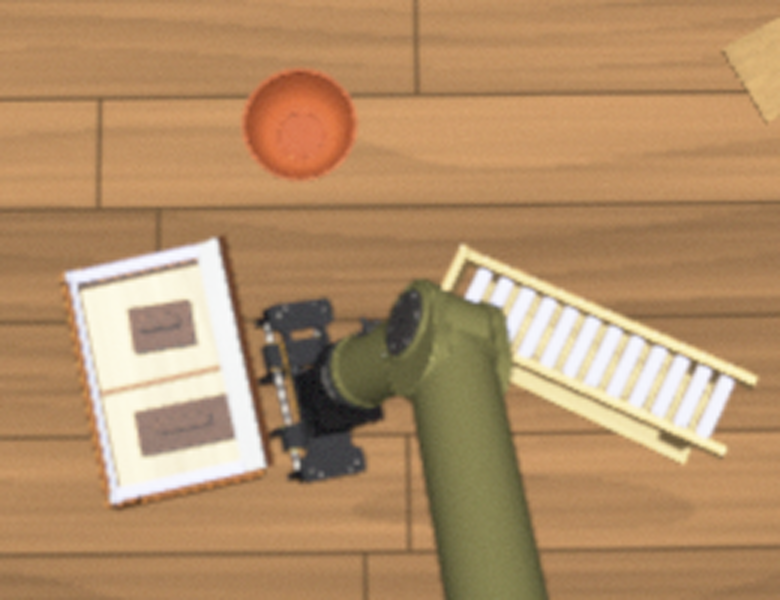

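```bash
python3 -m pendant '[[50,[-4,4,0],[0,0,0]],[50,[-8,8,0],[0,0,0]],[50,[-12,12,0],[0,0,0]],[50,[-12,12,0],[0,0,0]]]'
python3 - <<'E'
from h import *
state(); print(telemetry.get_obs()["wrist_torque"])
E
```

```text
time_s: 7.15
tool_pos: [0.4845, 0.0873, 0.0691]
tool_rot: [90.0, 60.3, 101.9]
force: [1.1, -0.5, -0.4]
grip_width: 0.0502
t 7.15 grasp in frame mm [-113.1   56.3   70.8] phi 29.7 toolz [-0.004 -1.     0.   ] q [ 41.  21. -39. 112. -18.  61.  25.] F [ 1.1 -0.5 -0.4] w 50.2
[-0.55988977 -0.22904093  0.01936579]
```

```bash
python3 - <<'E'
from h import *
for c in("top","side"): cv2.imwrite(f"pics/{c}5.png",cv2.resize(optics.read_camera(c)["image"][180:300,190:340],None,fx=5,fy=5,interpolation=cv2.INTER_CUBIC))
state()
E
```

```text
t 7.25 grasp in frame mm [-113.6   56.9   69.9] phi 29.7 toolz [-0.004 -1.    -0.001] q [ 41.  21. -39. 112. -18.  61.  25.] F [-0.5 -0.1  0.6] w 50.2
```

View pics/side5.png

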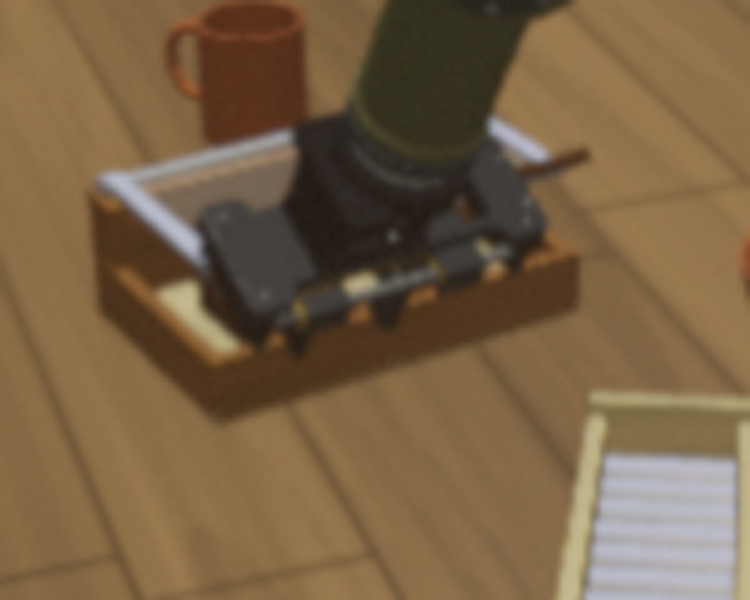

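View pics/top5.png

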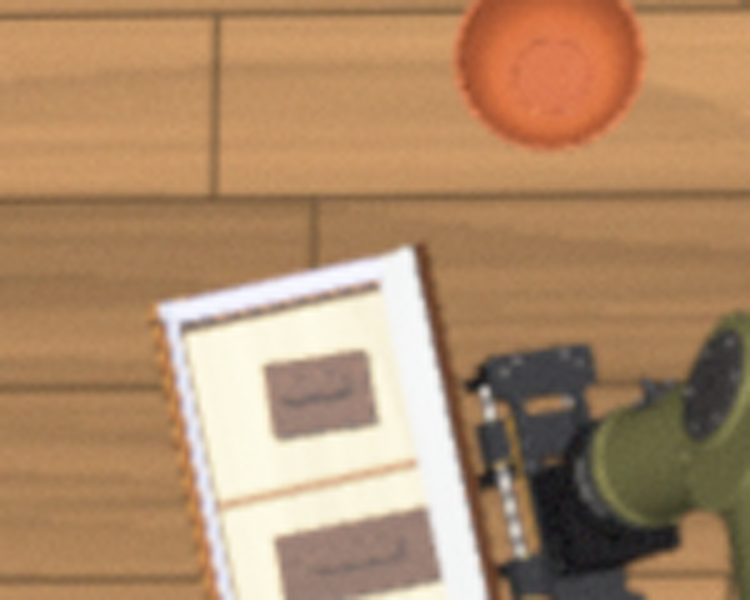

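```bash
python3 - <<'E'
from h import *
delta(T,-165,70,57,20,-1);delta(T,-165,32,57,20,-1);delta(T,-122,30,57,20,-1)
E
```

```text
target TCP [0.495 0.036 0.068] shift mm [-25.6, -44.9, 0.1] turn [-0.0042, 0.0011, -0.1694] dist 52 deg 10
target TCP [0.495 0.036 0.03 ] shift mm [7.4, -63.8, 0.1] turn [-0.0042, 0.0011, -0.1694] dist 64 deg 10
target TCP [0.486 0.078 0.028] shift mm [30.4, -27.4, -0.1] turn [-0.0042, 0.0011, -0.1694] dist 41 deg 10
```

```bash
python3 -m pendant '[[50,[-13,-22,0],[0,0,-0.05]],[50,[-26,-45,0],[0,0,-0.1]],[50,[-10,-55,0],[0,0,-0.17]],[50,[7,-64,0],[0,0,-0.17]],[50,[15,-52,0],[0,0,-0.17]],[50,[23,-39,0],[0,0,-0.17]],[50,[30,-27,0],[0,0,-0.17]],[50,[30,-27,0],[0,0,-0.17]]]'
python3 - <<'E'
from h import *
state();delta(T,-112,32,57,20,-1);delta(T,-110,50,57,20,-1)
E
```

```text
time_s: 7.92
tool_pos: [0.4842, 0.0831, 0.0292]
tool_rot: [90.3, 69.9, 102.5]
force: [-1.6, -0.5, -0.2]
grip_width: 0.05
t 7.9167 grasp in frame mm [-116.9   57.5   31.1] phi 20.1 toolz [ 0.001 -1.    -0.002] q [ 35.  20. -38. 115. -10.  54.  16.] F [-1.6 -0.5 -0.2] w 50.0
target TCP [0.484 0.088 0.03 ] shift mm [0.8, 4.9, 0.5] turn [0.0004, -0.0018, -0.0023] dist 5 deg 0
target TCP [0.483 0.09  0.048] shift mm [-15.4, 13.0, 0.5] turn [0.0004, -0.0018, -0.0023] dist 20 deg 0
```

```bash
python3 -m pendant '[[50,[1,5,0],[0,0,0]],[50,[-5,8,0],[0,0,0]],[50,[-10,11,0],[0,0,0]],[50,[-15,13,0],[0,0,0]],[50,[-15,13,0],[0,0,0]]]'
python3 - <<'E'
from h import *
state();print(telemetry.get_obs()["wrist_torque"])
for c in("top","side"): cv2.imwrite(f"pics/{c}6.png",cv2.resize(optics.read_camera(c)["image"][180:300,190:340],None,fx=5,fy=5,interpolation=cv2.INTER_CUBIC))
E
```

```text
time_s: 8.33
tool_pos: [0.4852, 0.0841, 0.048]
tool_rot: [89.9, 70.1, 101.8]
force: [0.6, -1.4, -2.6]
grip_width: 0.0502
t 8.3333 grasp in frame mm [-116.1   56.3   49.9] phi 19.9 toolz [-0.006 -1.     0.   ] q [ 35.  18. -38. 114. -10.  55.  16.] F [ 0.6 -1.4 -2.6] w 50.2
[-0.79528378 -0.5108642   0.05885249]
```

View pics/side6.png

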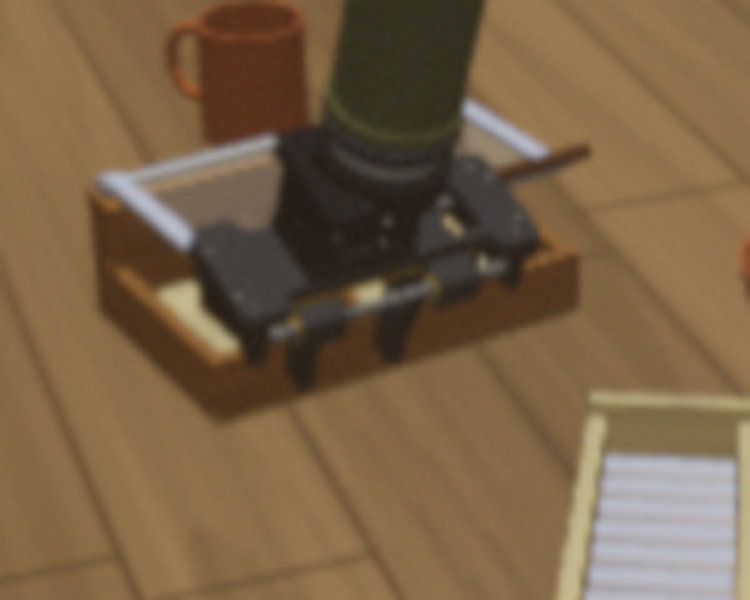

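View pics/top6.png

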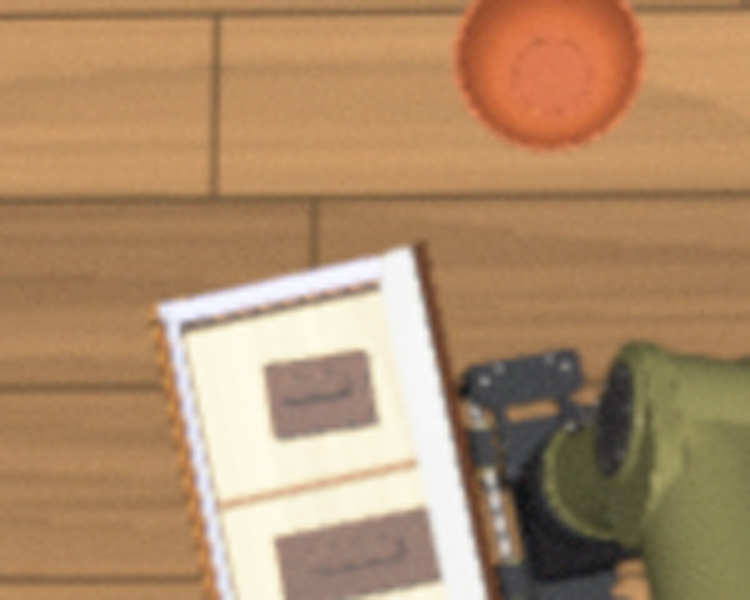

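```bash
python3 - <<'E'
from h import *
p,r,o=tool()
c_,s_=np.cos(T[2]),np.sin(T[2]);A=np.array([[c_,s_,0],[-s_,c_,0],[0,0,1]])
for c in("top","side"):
    d=optics.read_camera(c);W=cloud(d).reshape(-1,3);W=W[~np.isnan(W[:,0])]
    L=(W-[T[0],T[1],0])@A.T*1000
    k=(np.abs(L[:,0]+98)<25)&(L[:,1]<-60)&(L[:,1]>-128)&(L[:,2]>100)
    print(c,"far lip z pct",np.percentile(L[k,2],[5,50,95]),L[k].mean(0))
    for y0,y1 in((-40,-25),(-25,0),(0,60),(60,125),(125,155)):
        k=(L[:,1]>y0)&(L[:,1]<y1)&(L[:,0]>-160)&(L[:,0]<-80)&(L[:,2]>85)&(L[:,2]<160)
        q=L[k]; 
        for z0 in range(85,160,12):
            e=q[(q[:,2]>z0)&(q[:,2]<z0+12)]
            if len(e)>2: print(y0,z0,len(e),"max x",np.percentile(e[:,0],[50,97]).round())
E
```

```text
top far lip z pct [103.58330233 115.74208515 127.20751875] [-88.81437239 -92.60079062 115.84272011]
-40 97 5 max x [-82. -80.]
-40 109 11 max x [-89. -82.]
-40 121 28 max x [-102.  -89.]
-40 133 34 max x [-137. -111.]
-40 145 13 max x [-125. -115.]
-25 97 5 max x [-89. -81.]
-25 109 29 max x [-87. -81.]
-25 121 46 max x [-104.  -88.]
-25 133 58 max x [-136. -107.]
-25 145 31 max x [-123. -114.]
0 97 21 max x [-85. -81.]
0 109 123 max x [-99. -81.]
0 121 115 max x [-109.  -93.]
0 133 44 max x [-124. -107.]
0 145 17 max x [-128. -125.]
60 97 15 max x [-82. -80.]
60 109 95 max x [-91. -81.]
60 121 121 max x [-106.  -91.]
60 133 72 max x [-134. -108.]
60 145 29 max x [-128. -125.]
125 109 4 max x [-105. -101.]
125 121 27 max x [-150. -102.]
125 133 90 max x [-138. -111.]
125 145 38 max x [-122. -113.]
side far lip z pct [104.43657177 123.04633417 127.27237346] [-97.30841113 -93.13884184 120.59407561]
-40 121 3 max x [-156. -150.]
-40 133 32 max x [-143. -128.]
-40 145 15 max x [-119. -113.]
-25 97 12 max x [-148. -108.]
-25 109 13 max x [-116. -109.]
-25 121 20 max x [-151. -113.]
-25 133 54 max x [-142. -126.]
-25 145 16 max x [-125. -116.]
0 85 10 max x [-136. -123.]
0 97 7 max x [-150. -141.]
0 109 20 max x [-141. -129.]
0 121 15 max x [-132. -121.]
60 97 3 max x [-154. -152.]
60 109 5 max x [-159. -158.]
60 121 4 max x [-155. -151.]
60 133 68 max x [-144. -125.]
60 145 28 max x [-134. -122.]
60 157 6 max x [-148. -137.]
125 85 6 max x [-154. -144.]
125 97 20 max x [-132. -106.]
125 109 13 max x [-119. -103.]
125 121 27 max x [-154. -117.]
125 133 107 max x [-140. -117.]
125 145 36 max x [-119. -111.]
```

```bash
python3 - <<'E'
from h import *
delta(T,-125,40,57,20,-1);delta(T,-120,26,57,20,-1);delta(T,-108,28,57,20,-1)
E
```

```text
target TCP [0.486 0.075 0.038] shift mm [5.2, -11.3, -0.5] turn [-0.006, 0.0022, 0.0014] dist 12 deg 0
target TCP [0.485 0.08  0.024] shift mm [20.1, -11.3, -0.6] turn [-0.006, 0.0022, 0.0014] dist 23 deg 0
target TCP [0.483 0.092 0.026] shift mm [22.3, 0.6, -0.6] turn [-0.006, 0.0022, 0.0014] dist 22 deg 0
```

```bash
python3 -m pendant '[[50,[4,-15,0],[0,0,0]],[50,[12,-15,0],[0,0,0]],[50,[19,-15,0],[0,0,0]],[50,[20,-9,0],[0,0,0]],[50,[21,-3,0],[0,0,0]],[50,[21,-3,0],[0,0,0]],[50,[21,-3,0],[0,0,0]]]'
python3 - <<'E'
from h import *
state();print(telemetry.get_obs()["wrist_torque"])
E
```

```text
time_s: 9.12
tool_pos: [0.483, 0.0905, 0.0264]
tool_rot: [90.2, 70.0, 102.2]
force: [-0.0, -1.1, 0.1]
grip_width: 0.05
t 9.1167 grasp in frame mm [-109.4   57.1   28.3] phi 20.0 toolz [-0.003 -1.    -0.001] q [ 34.  20. -38. 115. -10.  53.  15.] F [-0.  -1.1  0.1] w 50.0
[-0.42827301 -0.21940702  0.00310666]
```

```bash
python3 -m pendant '[[50,[-7,3,0],[0,0,0]],[50,[-13,7,0],[0,0,0]],[50,[-20,11,0],[0,0,0]],[50,[-26,15,0],[0,0,0]],[50,[-26,15,0],[0,0,0]]]'
python3 - <<'E'
from h import *
state();print(telemetry.get_obs()["wrist_torque"])
for c in("top","side"): cv2.imwrite(f"pics/{c}7.png",cv2.resize(optics.read_camera(c)["image"][180:300,190:340],None,fx=5,fy=5,interpolation=cv2.INTER_CUBIC))
E
```

```text
time_s: 9.53
tool_pos: [0.4827, 0.0948, 0.0573]
tool_rot: [89.9, 70.1, 101.9]
force: [-1.5, -2.9, -3.0]
grip_width: 0.0497
t 9.5333 grasp in frame mm [-105.1   56.4   59.2] phi 19.9 toolz [-0.004 -1.     0.   ] q [ 34.  17. -39. 114. -11.  56.  15.] F [-1.5 -2.9 -3. ] w 49.7
[-0.79286487 -0.18215403  0.14806012]
```

View pics/side7.png

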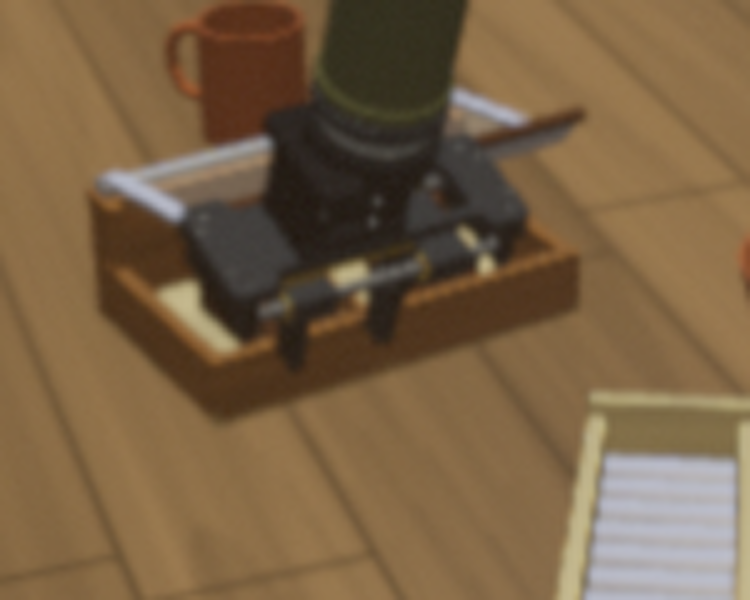

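View pics/top7.png

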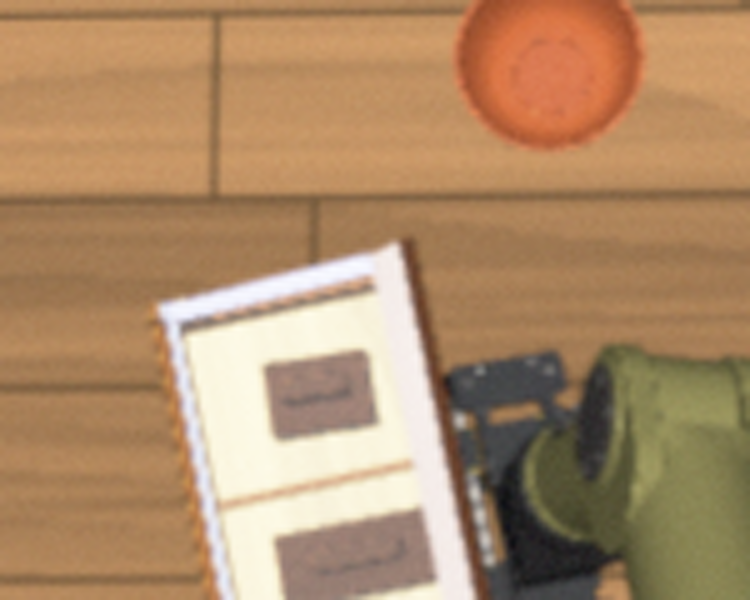

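```bash
python3 -m pendant '[[50,[-7,4,0],[0,0,0]],[50,[-14,8,0],[0,0,0]],[50,[-21,15,0],[0,0,0]],[50,[-27,21,0],[0,0,0]],[50,[-33,27,0],[0,0,0]],[50,[-38,35,0],[0,0,0]],[50,[-43,43,0],[0,0,0]],[50,[-47,51,0],[0,0,0]],[50,[-47,51,0],[0,0,0]]]'
python3 - <<'E'
from h import *
state();print(telemetry.get_obs()["wrist_torque"])
for c in("top","side"): cv2.imwrite(f"pics/{c}8.png",cv2.resize(optics.read_camera(c)["image"][160:300,190:340],None,fx=4,fy=4,interpolation=cv2.INTER_CUBIC))
E
```

```text
time_s: 10.38
tool_pos: [0.4767, 0.1264, 0.1196]
tool_rot: [89.7, 70.1, 101.7]
force: [0.1, -7.0, 1.8]
grip_width: 0.0501
t 10.3833 grasp in frame mm [-72.9  55.6 121.5] phi 19.9 toolz [-0.004 -1.     0.002] q [ 34.  11. -41. 112. -14.  62.  12.] F [ 0.1 -7.   1.8] w 50.1
[-1.07530053 -0.19417756  0.30622775]
```

View pics/side8.png

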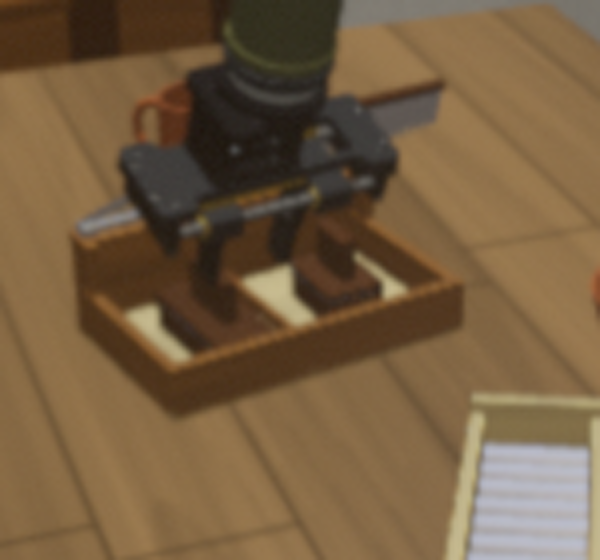

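View pics/top8.png

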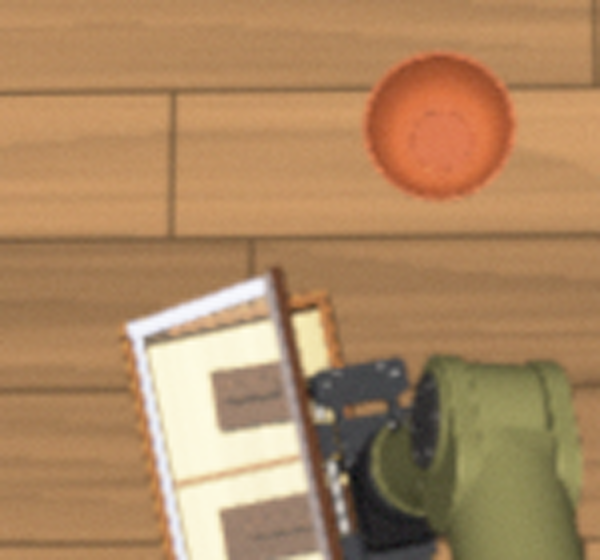

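```bash
python3 -m pendant '[[50,[10,8,-1],[0,0,0]],[50,[20,15,-1],[0,0,0]],[50,[30,22,-1],[0,0,0]],[50,[39,28,-1],[0,0,0]],[50,[47,30,-1],[0,0,0]],[50,[55,33,-1],[0,0,0]],[50,[63,35,-1],[0,0,0]],[50,[63,35,-1],[0,0,0]]]'
python3 - <<'E'
from h import *
state();print(telemetry.get_obs()["wrist_torque"]); delta(T,-14,67,57,20,-1)
for c in("top","side"): cv2.imwrite(f"pics/{c}9.png",cv2.resize(optics.read_camera(c)["image"][130:290,180:340],None,fx=4,fy=4,interpolation=cv2.INTER_CUBIC))
E
```

```text
time_s: 11.15
tool_pos: [0.4624, 0.1799, 0.0693]
tool_rot: [90.5, 69.9, 102.5]
force: [1.5, -3.4, -1.4]
grip_width: 0.0498
t 11.15 grasp in frame mm [-17.6  58.3  71.1] phi 20.1 toolz [-0.003 -1.    -0.003] q [ 29.  15. -43. 116. -13.  54.   7.] F [ 1.5 -3.4 -1.4] w 49.8
[-0.68615075 -0.25867908  0.09529869]
target TCP [0.463 0.184 0.065] shift mm [5.1, 2.0, 1.3] turn [-0.0039, -0.0016, -0.0011] dist 6 deg 0
```

View pics/side9.png

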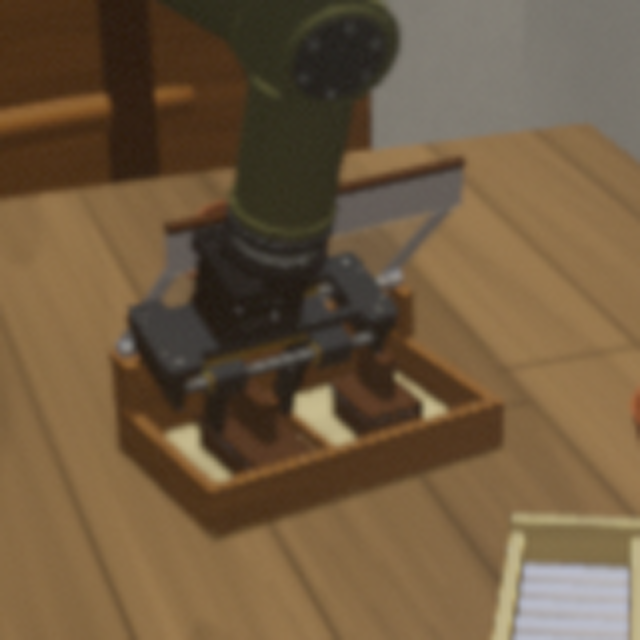

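View pics/top9.png

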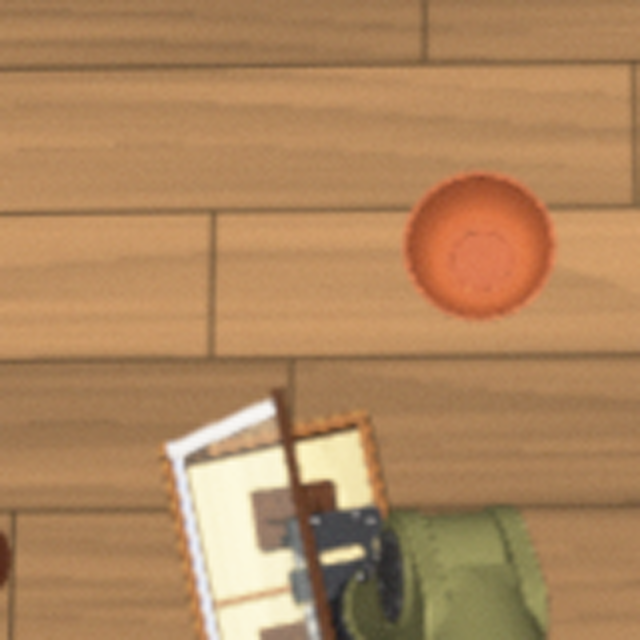

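```bash
python3 -m pendant '[[50,[2,1,1],[0,0,0]],[50,[4,3,1],[0,0,0]],[50,[4,3,1],[0,0,0]],[30,[4,3,1],[0,0,0]],[15,[4,3,1],[0,0,0]],[0,[4,3,1],[0,0,0]],[0,[4,3,1],[0,0,0]],[0,[4,3,1],[0,0,0]],[0,[4,3,1],[0,0,0]],[0,[4,3,1],[0,0,0]]]' 50
python3 - <<'E'
from h import *
state();print(telemetry.get_obs()["wrist_torque"])
E
```

```text
time_s: 12.08
tool_pos: [0.4642, 0.1829, 0.0676]
tool_rot: [90.0, 70.0, 101.9]
force: [2.1, -4.2, -2.8]
grip_width: 0.0139
t 12.0833 grasp in frame mm [-15.1  55.9  69.5] phi 20.0 toolz [-0.005 -1.    -0.   ] q [ 28.  15. -43. 116. -12.  54.   6.] F [ 2.1 -4.2 -2.8] w 13.9
[-0.82715022 -0.26049651  0.00759465]
```

```bash
python3 -m pendant '[[0,[-6,2,0],[0,0,0]],[0,[-13,5,0],[0,0,0]],[0,[-21,8,0],[0,0,0]],[0,[-29,10,0],[0,0,0]],[0,[-36,13,0],[0,0,0]],[0,[-43,16,0],[0,0,0]],[0,[-50,18,0],[0,0,0]],[0,[-50,18,0],[0,0,0]]]'
python3 - <<'E'
from h import *
state();print(telemetry.get_obs()["wrist_torque"])
for c in("top","side"): cv2.imwrite(f"pics/{c}10.png",cv2.resize(optics.read_camera(c)["image"][130:290,180:340],None,fx=4,fy=4,interpolation=cv2.INTER_CUBIC))
E
```

```text
time_s: 12.75
tool_pos: [0.4647, 0.1829, 0.1223]
tool_rot: [89.8, 70.1, 101.7]
force: [0.8, -5.4, -3.4]
grip_width: 0.0138
t 12.75 grasp in frame mm [-15.2  55.4 124.1] phi 19.9 toolz [-0.005 -1.     0.001] q [ 30.  10. -43. 113. -15.  60.   7.] F [ 0.8 -5.4 -3.4] w 13.8
[-1.24595223 -0.29596129 -0.33982205]
```

View pics/side10.png

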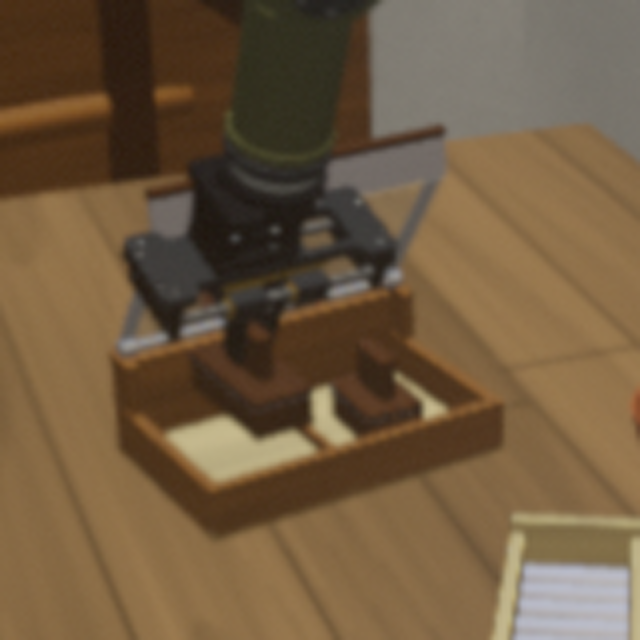

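```bash
python3 -m pendant '[[0,[-7,-19,0],[0,0,0]],[0,[-14,-38,0],[0,0,0]],[0,[-21,-56,0],[0,0,0]],[0,[-23,-62,0],[0,0,0]],[0,[-25,-67,0],[0,0,0]],[0,[-27,-73,0],[0,0,0]],[0,[-29,-78,0],[0,0,0]],[0,[-29,-78,0],[0,0,0]]]'
python3 - <<'E'
from h import *
state();print(telemetry.get_obs()["wrist_torque"])
for c in("top","side"): cv2.imwrite(f"pics/{c}11.png",cv2.resize(optics.read_camera(c)["image"][130:290,180:340],None,fx=4,fy=4,interpolation=cv2.INTER_CUBIC))
E
```

```text
time_s: 13.52
tool_pos: [0.4811, 0.1001, 0.1207]
tool_rot: [90.2, 70.1, 102.1]
force: [0.4, -4.5, -6.0]
grip_width: 0.0135
t 13.5167 grasp in frame mm [-99.6  56.9 122.6] phi 19.9 toolz [-0.005 -1.    -0.001] q [ 36.  11. -40. 111. -14.  64.  15.] F [ 0.4 -4.5 -6. ] w 13.5
[-1.86538665 -0.41176236  0.05456864]
```

View pics/side11.png

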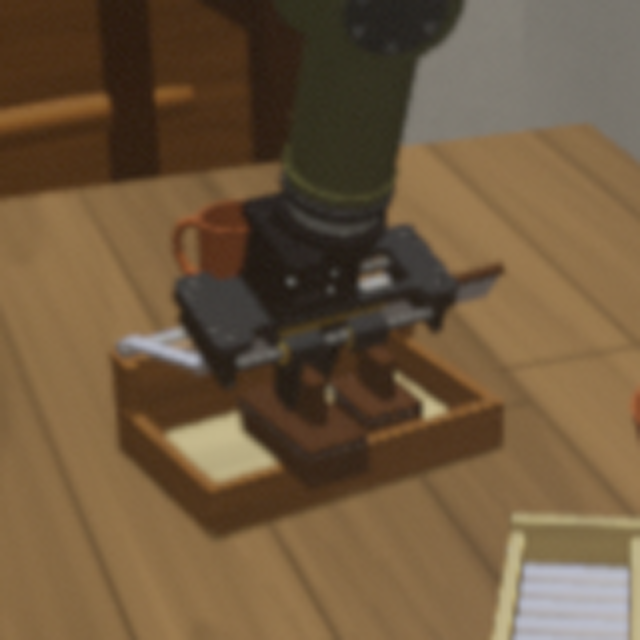

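View pics/top11.png

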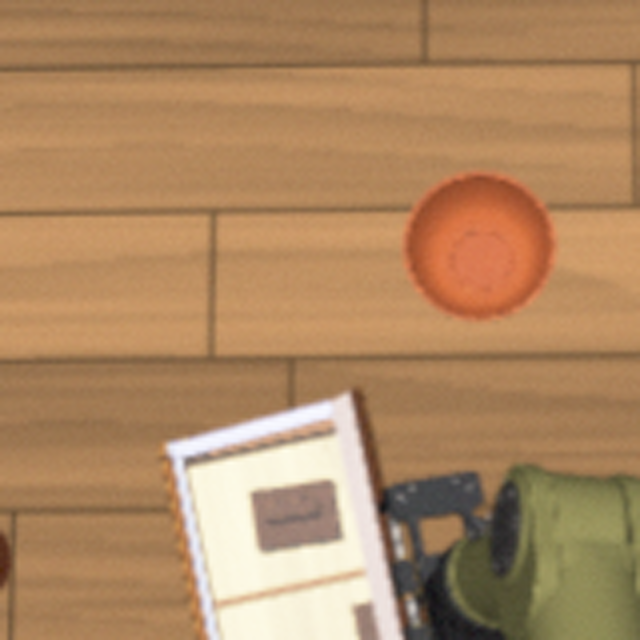

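```bash
python3 -m pendant '[[0,[-2,-6,0],[0,0,0]],[0,[-4,-12,0],[0,0,0]],[0,[-7,-18,0],[0,0,0]],[0,[-9,-25,0],[0,0,0]],[0,[-11,-31,0],[0,0,0]],[0,[-14,-38,0],[0,0,0]],[0,[-18,-50,0],[0,0,0]],[0,[-23,-64,0],[0,0,0]],[0,[-28,-77,0],[0,0,0]],[0,[-32,-90,0],[0,0,0]]]'
python3 - <<'E'
from h import *
state();print(telemetry.get_obs()["wrist_torque"])
for c in("top","side"): cv2.imwrite(f"pics/{c}12.png",cv2.resize(optics.read_camera(c)["image"][130:290,180:340],None,fx=4,fy=4,interpolation=cv2.INTER_CUBIC))
E
```

```text
time_s: 14.45
tool_pos: [0.5012, 0.006, 0.1205]
tool_rot: [90.2, 70.0, 102.0]
force: [-0.6, -0.3, -3.3]
grip_width: 0.0136
t 14.45 grasp in frame mm [-195.8   57.2  122.4] phi 20.0 toolz [-0.006 -1.    -0.001] q [ 41.  15. -36. 107. -11.  67.  23.] F [-0.6 -0.3 -3.3] w 13.6
[-0.64693964 -0.28991884 -0.02122622]
```

View pics/side12.png

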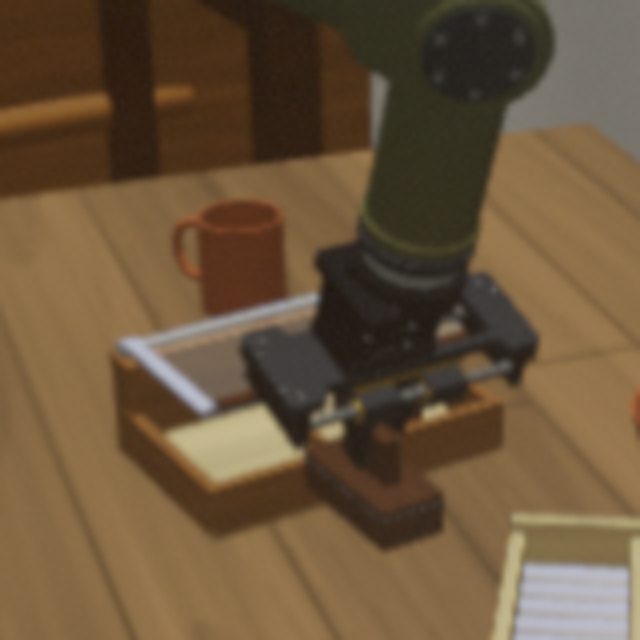

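View pics/top12.png

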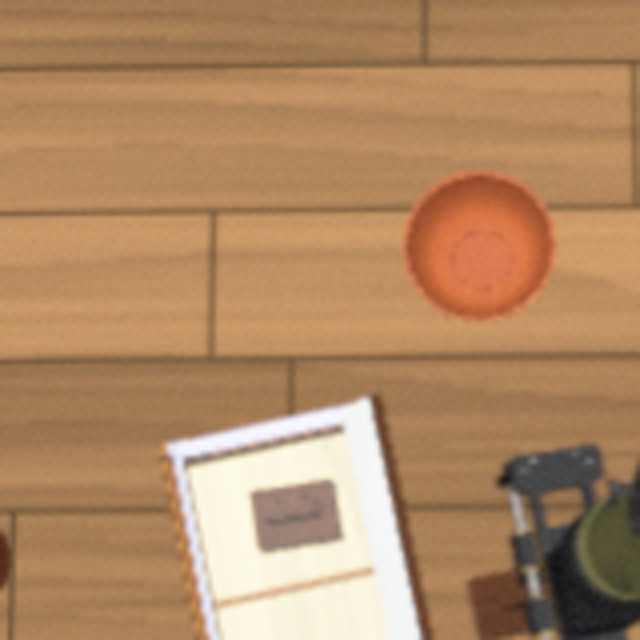

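```bash
python3 - <<'E'
from h import *
delta(K,-76,205,0,12,-1)
p,r,o=tool(); print("up 85:",r.inv().apply([0,0,85]).round(1))
E
```

```text
target TCP [ 0.502 -0.323  0.203] shift mm [-187.1, -272.7, -65.9] turn [0.6349, -0.1831, -0.1329] dist 337 deg 39
up 85: [-79.9  29.   -0.1]
```

```bash
python3 -m pendant '[[0,[-18,6,0],[0,0,0]],[0,[-38,14,0],[0,0,0]],[0,[-58,21,0],[0,0,0]],[0,[-80,29,0],[0,0,0]],[0,[-92,-4,-7],[0.07,-0.02,-0.015]],[0,[-104,-37,-15],[0.14,-0.04,-0.03]],[0,[-115,-71,-22],[0.21,-0.06,-0.045]],[0,[-127,-104,-29],[0.28,-0.08,-0.06]],[0,[-139,-137,-36],[0.35,-0.1,-0.075]],[0,[-151,-170,-44],[0.42,-0.12,-0.09]]]'
python3 - <<'E'
from h import *
state(K);delta(K,-76,205,0,12,-1)
E
```

```text
time_s: 15.38
tool_pos: [0.5011, -0.209, 0.2041]
tool_rot: [92.8, 75.4, 79.5]
force: [0.5, 0.7, -2.8]
grip_width: 0.0134
t 15.3833 grasp in frame mm [ 25.8  50.6 206. ] phi 14.1 toolz [ 0.224 -0.975 -0.012] q [ 51.  12. -26.  98.  -9.  76.  15.] F [ 0.5  0.7 -2.8] w 13.4
target TCP [ 0.502 -0.323  0.203] shift mm [-27.2, -107.2, 26.7] turn [0.217, -0.0639, -0.0437] dist 114 deg 13
```

```bash
python3 -m pendant '[[0,[-7,-27,7],[0.05,-0.016,-0.011]],[0,[-14,-54,13],[0.11,-0.032,-0.022]],[0,[-20,-80,20],[0.16,-0.048,-0.033]],[0,[-25,-98,25],[0.2,-0.06,-0.04]],[0,[-27,-107,27],[0.217,-0.064,-0.044]],[0,[-27,-107,27],[0.217,-0.064,-0.044]],[0,[-27,-107,27],[0.217,-0.064,-0.044]]]'
python3 - <<'E'
from h import *
state(K);delta(K,-76,162,0,12,-1)
for c in("top","side"):
    d=optics.read_camera(c);np.savez(f"{c}13.npz",**d); im=d["image"][200:340,250:460] if c=="top" else d["image"][160:390,220:450]
    f=3.5 if c=="top" else 2.6
    cv2.imwrite(f"pics/{c}13.png",cv2.resize(im,None,fx=f,fy=f,interpolation=cv2.INTER_CUBIC))
E
```

```text
time_s: 15.97
tool_pos: [0.5029, -0.3198, 0.2027]
tool_rot: [90.2, 77.9, 64.3]
force: [0.8, 0.1, -2.8]
grip_width: 0.0135
t 15.9667 grasp in frame mm [-7.270e+01  1.000e-01  2.047e+02] phi 12.1 toolz [ 0.005 -1.    -0.001] q [ 54.  16. -21.  92.  -7.  75.  10.] F [ 0.8  0.1 -2.8] w 13.5
target TCP [ 0.502 -0.323  0.16 ] shift mm [41.0, -12.2, 0.2] turn [0.0048, -0.0019, -0.0017] dist 43 deg 0
```

View pics/side13.png

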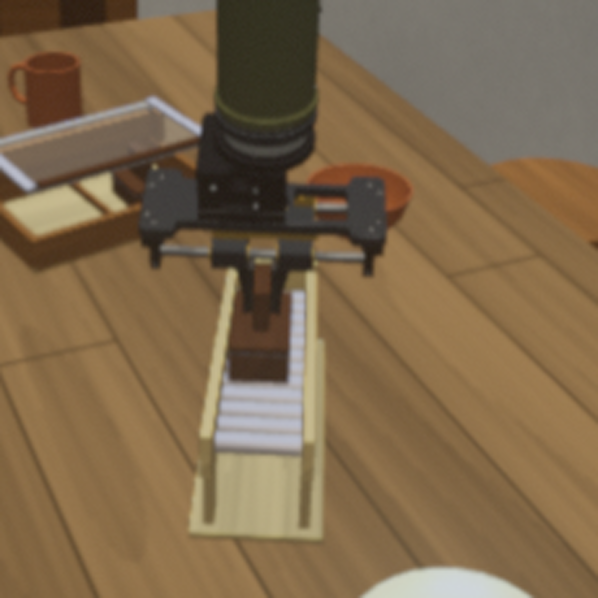

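View pics/top13.png

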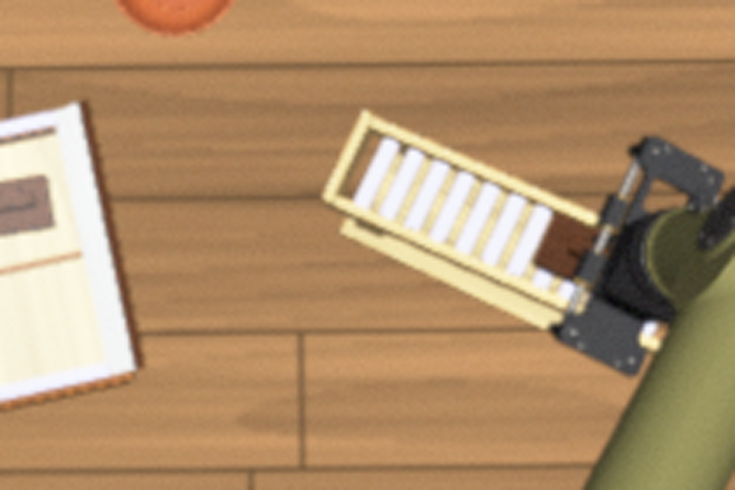

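```bash
python3 - <<'E'
from h import *
p,r,o=tool(); M=r.as_matrix();g=p-.002*M[:,0]
# case frame: nominal: at phi=20 level
ph=np.radians(20); # tool axes in case frame: a=(s,-c), y=(c,s)
cx=np.sin(ph)*M[:,0]+np.cos(ph)*M[:,1]; cz=-np.cos(ph)*M[:,0]+np.sin(ph)*M[:,1]; cy=-M[:,2]
org=g-.0615*cz
print("case x axis slope",np.degrees(np.arcsin(cx[2])),"org",org)
B=[box(-55,55,-25,25,0,34),box(-30,30,-7,7,34,71)]
k=place(np.array([[0,0,0]]),*K)[0]
for c in("top","side"):
    d=dict(np.load(f"{c}13.npz"));f=5
    im=cv2.resize(d["image"],None,fx=f,fy=f,interpolation=cv2.INTER_CUBIC)
    for b in B:
        P=org+b[:,[0]]*cx+b[:,[1]]*cy+b[:,[2]]*cz
        cv2.polylines(im,[cv2.convexHull(((proj(d,P)+.5)*f).astype(np.int32))],True,(0,255,0),1)
    # rails: inner edges tops at y=+-36
    for y in(-36,36):
        P=np.array([[x,y,89.1-.141*x+14] for x in(-150,150)])/1000
        q=((proj(d,place(P,*K))+.5)*f).astype(int);cv2.line(im,tuple(map(int,q[0])),tuple(map(int,q[1])),(255,0,255),1)
    for x in (-143,143):
        P=np.array([[x,y,89.1-.141*x] for y in(-36,36)])/1000
        q=((proj(d,place(P,*K))+.5)*f).astype(int);cv2.line(im,tuple(map(int,q[0])),tuple(map(int,q[1])),(255,0,0),1)
    u,v=(proj(d,org)[0]*f).astype(int); cv2.imwrite(f"pics/{c}14.png",im[v-300:v+300,u-350:u+350])
E
```

```text
case x axis slope -7.919576791170599 org [ 0.49941822 -0.32684411  0.14401321]
```

View pics/side14.png

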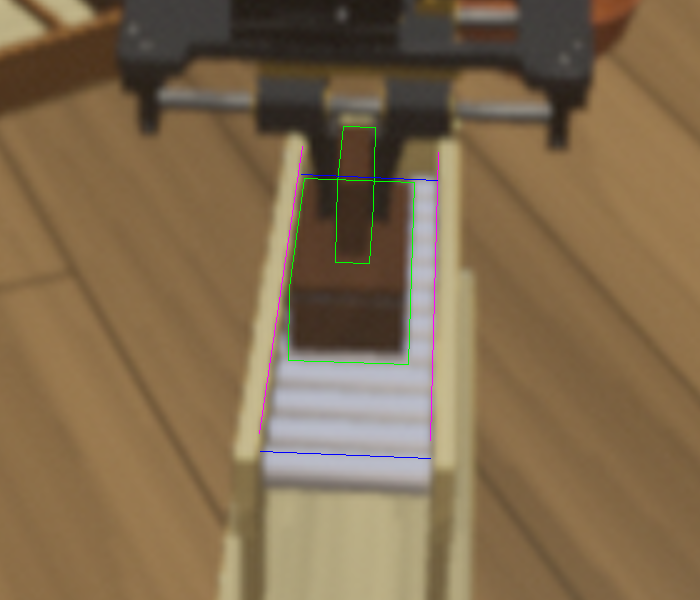

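View pics/top14.png

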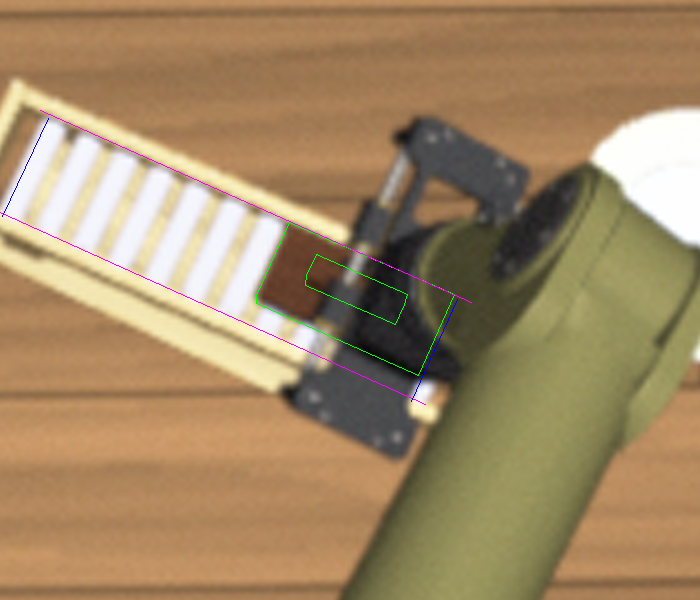

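```bash
python3 -m pendant '[[0,[8,-3,0],[0,0,0]],[0,[16,-6,0],[0,0,0]],[0,[24,-8,0],[0,0,0]],[0,[30,-10,0],[0,0,0]],[0,[34,-11,0],[0,0,0]],[0,[34,-11,0],[0,0,0]]]'
python3 - <<'E'
from h import *
state(K);delta(K,-76,162,0,12,-1);print(telemetry.get_obs()["wrist_torque"])
for c in("side",):
    d=optics.read_camera(c); cv2.imwrite(f"pics/{c}15.png",cv2.resize(d["image"][220:370,260:390],None,fx=4,fy=4,interpolation=cv2.INTER_CUBIC))
E
```

```text
time_s: 16.57
tool_pos: [0.5001, -0.3242, 0.1657]
tool_rot: [90.6, 78.0, 64.6]
force: [1.2, -0.5, -3.0]
grip_width: 0.014
t 16.5667 grasp in frame mm [-77.9   0.7 167.6] phi 12.0 toolz [ 0.003 -1.    -0.002] q [ 54.  18. -20.  94.  -6.  71.  11.] F [ 1.2 -0.5 -3. ] w 14.0
target TCP [ 0.502 -0.323  0.16 ] shift mm [5.9, 0.7, 0.7] turn [0.0026, -0.0029, -0.0003] dist 6 deg 0
[-0.35046559  0.12586148  0.01763213]
```

View pics/side15.png

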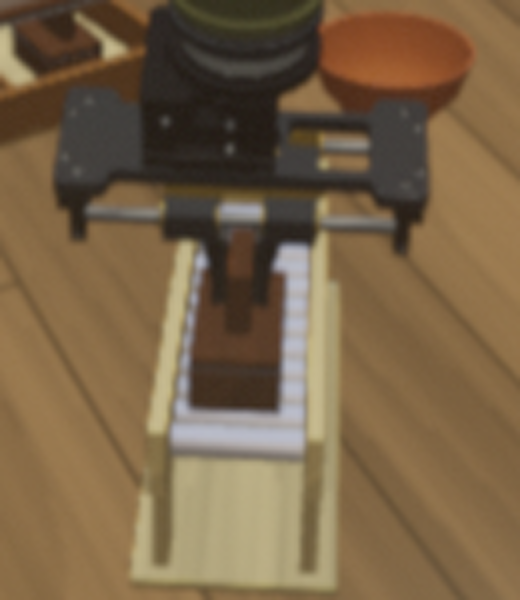

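```bash
python3 -m pendant '[[0,[2,0,1],[0,0,0]],[0,[4,-1,2],[0,0,0]],[0,[4,-1,2],[0,0,0]]]'
python3 - <<'E'
from h import *
state(K);print(telemetry.get_obs()["wrist_torque"])
E
```

```text
time_s: 16.87
tool_pos: [0.5029, -0.3259, 0.1632]
tool_rot: [89.8, 78.0, 63.8]
force: [0.6, 0.2, -3.7]
grip_width: 0.0139
t 16.8667 grasp in frame mm [-78.2  -2.5 165.1] phi 12.0 toolz [ 0.003 -1.     0.001] q [ 54.  18. -20.  94.  -6.  71.  11.] F [ 0.6  0.2 -3.7] w 13.9
[-0.41269148  0.19988045  0.01941453]
```

```bash
python3 -m pendant '[[0,[1,0,0],[0,0,0]],[0,[2,0,0],[0,0,0]],[0,[2,0,0],[0,0,0]]]'; python3 -m pendant '[[0,[1,0,0],[0,0,0]],[0,[2,0,0],[0,0,0]],[0,[2,0,0],[0,0,0]]]'
```

```text
time_s: 17.12
tool_pos: [0.5029, -0.3252, 0.1612]
tool_rot: [89.9, 78.0, 63.9]
force: [0.2, -0.3, -4.2]
grip_width: 0.0138
time_s: 17.37
tool_pos: [0.5033, -0.3248, 0.1596]
tool_rot: [89.8, 78.0, 63.8]
force: [0.8, 0.3, -3.0]
grip_width: 0.0137
```

```bash
python3 -m pendant '[[0,[1,0,0],[0,0,0]],[0,[2,0,0],[0,0,0]],[0,[2,0,0],[0,0,0]]]'; python3 -m pendant '[[0,[1,0,0],[0,0,0]],[0,[2,0,0],[0,0,0]],[0,[2,0,0],[0,0,0]]]'
python3 - <<'E'
from h import *
state(K);print(telemetry.get_obs()["wrist_torque"])
E
```

```text
time_s: 17.62
tool_pos: [0.5039, -0.3238, 0.1592]
tool_rot: [89.7, 78.0, 63.7]
force: [-3.1, 2.5, 6.5]
grip_width: 0.0139
time_s: 17.87
tool_pos: [0.5045, -0.3229, 0.159]
tool_rot: [89.6, 77.9, 63.7]
force: [-4.2, 5.4, 14.0]
grip_width: 0.0138
t 17.8667 grasp in frame mm [-74.8  -2.6 161. ] phi 12.1 toolz [ 0.004 -1.     0.001] q [ 54.  18. -21.  95.  -6.  70.  11.] F [-4.2  5.4 14. ] w 13.8
[1.41007667 1.01072986 0.26581783]
```

```bash
python3 -m pendant '[[0,[-2,0,0],[0,0,0]],[0,[-3,0,0],[0,0,0]],[0,[-3,0,0],[0,0,0]]]'; python3 -m pendant '[[50,[0,0,0],[0,0,0]],[50,[0,0,0],[0,0,0]],[50,[0,0,0],[0,0,0]],[50,[0,0,0],[0,0,0]]]'
python3 - <<'E'
from h import *
state(K)
d=optics.read_camera("side"); cv2.imwrite("pics/side16.png",cv2.resize(d["image"][220:370,260:390],None,fx=4,fy=4,interpolation=cv2.INTER_CUBIC))
E
```

```text
time_s: 18.12
tool_pos: [0.5035, -0.3247, 0.1594]
tool_rot: [89.7, 78.0, 63.7]
force: [-2.0, 1.5, 5.6]
grip_width: 0.0137
time_s: 18.45
tool_pos: [0.5031, -0.3251, 0.158]
tool_rot: [89.9, 78.0, 63.9]
force: [-0.3, -0.2, 0.1]
grip_width: 0.0328
t 18.45 grasp in frame mm [-77.4  -2.3 159.9] phi 12.0 toolz [ 0.003 -1.     0.   ] q [ 54.  18. -20.  95.  -6.  70.  11.] F [-0.3 -0.2  0.1] w 32.8
```

View pics/side16.png

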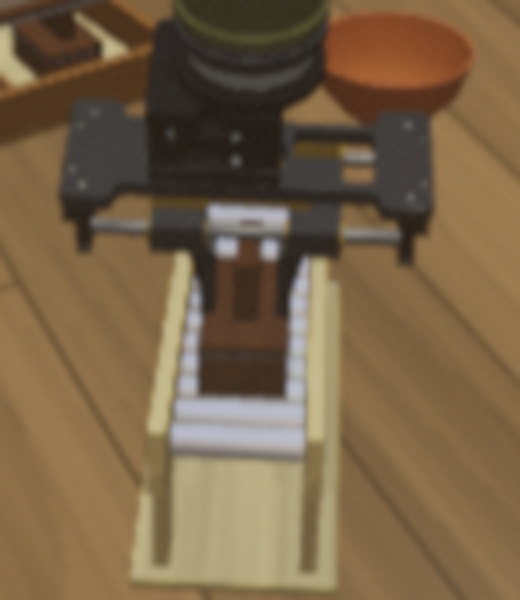

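```bash
python3 -m pendant '[[60,[0,0,0],[0,0,0]],[60,[0,0,0],[0,0,0]],[60,[0,0,0],[0,0,0]],[60,[0,0,0],[0,0,0]],[60,[0,0,0],[0,0,0]],[60,[0,0,0],[0,0,0]],[60,[0,0,0],[0,0,0]],[60,[0,0,0],[0,0,0]],[60,[0,0,0],[0,0,0]],[60,[0,0,0],[0,0,0]]]'
python3 - <<'E'
from h import *
state(K)
for c in("top","side"):
    d=optics.read_camera(c); cv2.imwrite(f"pics/{c}17.png",cv2.resize(d["image"][170:370,200:450],None,fx=3,fy=3,interpolation=cv2.INTER_CUBIC))
E
```

```text
time_s: 19.33
tool_pos: [0.5031, -0.3248, 0.1584]
tool_rot: [89.9, 78.0, 63.9]
force: [0.4, -0.3, 0.4]
grip_width: 0.0599
t 19.3333 grasp in frame mm [-77.1  -2.2 160.3] phi 12.0 toolz [ 0.003 -1.     0.   ] q [ 54.  18. -20.  95.  -6.  70.  11.] F [ 0.4 -0.3  0.4] w 59.9
```

View pics/side17.png

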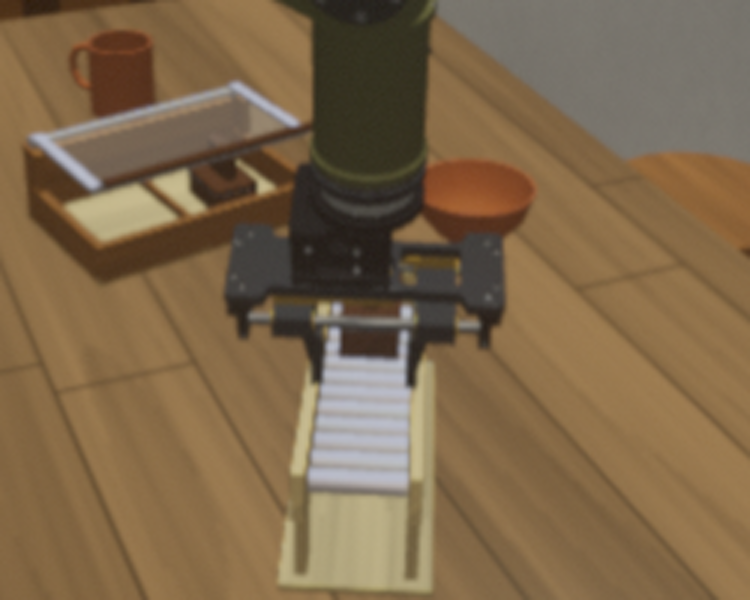

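View pics/top17.png

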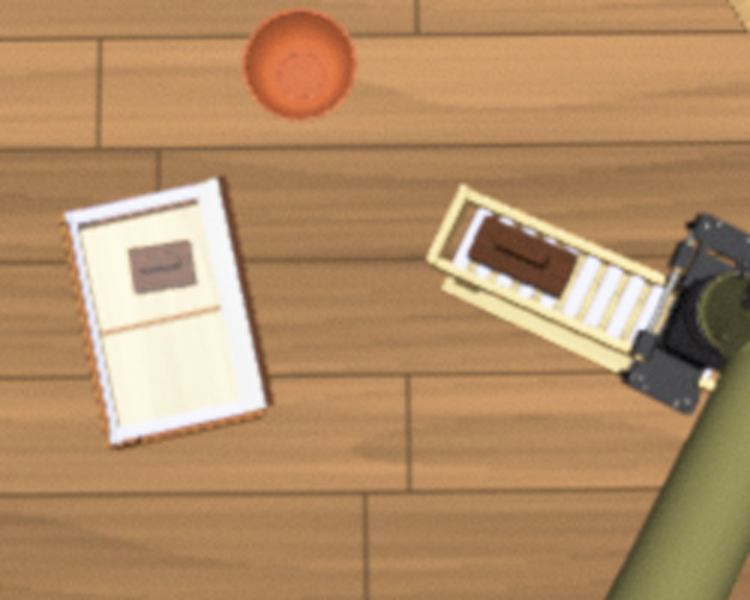

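```bash
python3 -m pendant '[[60,[-8,2,0],[0,0,0]],[60,[-20,4,0],[0,0,0]],[60,[-34,7,0],[0,0,0]],[60,[-48,10,0],[0,0,0]],[60,[-62,13,0],[0,0,0]],[60,[-72,15,0],[0,0,0]],[60,[-78,16,0],[0,0,0]],[60,[-78,16,0],[0,0,0]],[60,[-78,16,0],[0,0,0]],[60,[-78,16,0],[0,0,0]]]'
python3 -m pendant '[[60,[0,0,0],[0,0,0]],[60,[0,0,0],[0,0,0]],[60,[0,0,0],[0,0,0]],[60,[0,0,0],[0,0,0]],[60,[0,0,0],[0,0,0]],[60,[0,0,0],[0,0,0]]]'
python3 - <<'E'
from h import *
state(K)
for c in("top","side"):
    d=optics.read_camera(c); cv2.imwrite(f"pics/{c}18.png",d["image"])
    if c=="top":
        # case top plane rectified in track frame
        W=cloud(d).reshape(-1,3);P=W-[K[0],K[1],0];ca,sa=np.cos(K[2]),np.sin(K[2])
        g=d["image"].reshape(-1,3).astype(int).sum(1)
        u=(ca*P[:,0]+sa*P[:,1])*1000;v=(-sa*P[:,0]+ca*P[:,1])*1000;z=W[:,2]*1000
        k=(np.abs(u)<190)&(np.abs(v)<40)&(g<230)&(z>60); print("case u",np.percentile(u[k],[2,98]),"v",np.percentile(v[k],[2,98]),"z",np.percentile(z[k],[5,50,97]))
    for n,zz in(("bowl",0),("plate",0),("mug",0),("long_case",.074),("short_case",.008),("flap_lip",.119)):
        for r in models.landmark_of(c,n)[:1]: print(c,n,round(r["confidence"],2),np.round(ray(d,r["centre"][0]*480,r["centre"][1]*640,zz),3))
a=cv2.imread("pics/top0.png").astype(int);b=cv2.imread("pics/top18.png").astype(int)
cv2.imwrite("pics/cmp.png",np.hstack([b[160:330,140:360],a[160:330,140:360]]).astype(np.uint8).repeat(1,0))
E
```

```text
time_s: 20.27
tool_pos: [0.5025, -0.3251, 0.2372]
tool_rot: [90.3, 78.0, 64.2]
force: [0.2, 0.2, 0.5]
grip_width: 0.0596
time_s: 20.77
tool_pos: [0.5029, -0.3253, 0.2379]
tool_rot: [89.9, 78.0, 63.9]
force: [1.2, 0.1, 0.7]
grip_width: 0.0602
t 20.7667 grasp in frame mm [-77.6  -2.2 239.9] phi 12.0 toolz [ 0.003 -1.     0.   ] q [ 54.  15. -21.  89.  -7.  78.  10.] F [1.2 0.1 0.7] w 60.2
case u [-114.61957744  154.71399254] v [-35.61810908  38.28177816] z [100.6534805  397.45953625 615.99980424]
top bowl 0.96 [0.797 0.062 0.   ]
top plate 0.56 [ 0.555 -0.578  0.   ]
top mug 0.96 [0.53  0.494 0.   ]
top long_case 0.82 [ 0.578 -0.165  0.074]
top flap_lip 0.7 [0.542 0.115 0.119]
side bowl 0.77 [0.805 0.054 0.   ]
side plate 0.82 [ 0.556 -0.579 -0.   ]
side mug 0.82 [ 0.545  0.479 -0.   ]
side long_case 0.83 [ 0.574 -0.171  0.074]
side short_case 0.53 [ 0.552 -0.588  0.008]
side flap_lip 0.64 [0.541 0.146 0.119]
```

View pics/side18.png

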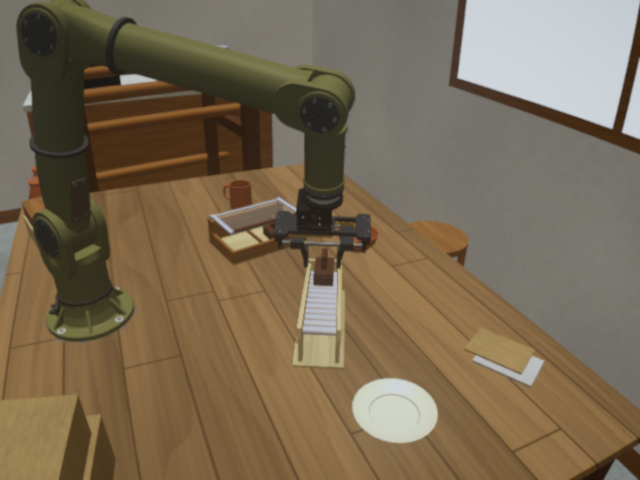

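View pics/top18.png

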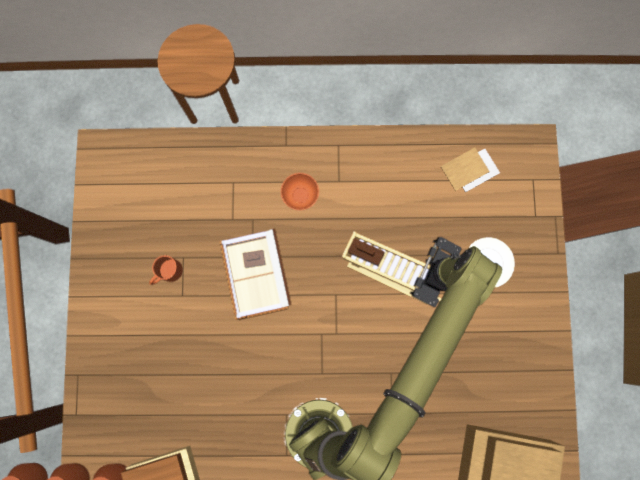

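```bash
python3 - <<'E'
from h import *
d=optics.read_camera("top");f=8
im=cv2.resize(d["image"][215:315,335:425],None,fx=f,fy=f,interpolation=cv2.INTER_CUBIC)
cv2.imwrite("pics/top19.png",im[:600])
d2=optics.read_camera("side")
cv2.imwrite("pics/side19.png",cv2.resize(d2["image"][235:345,280:370],None,fx=5.4,fy=5.4,interpolation=cv2.INTER_CUBIC))
E
```

```text
(no output)
```

View pics/top19.png

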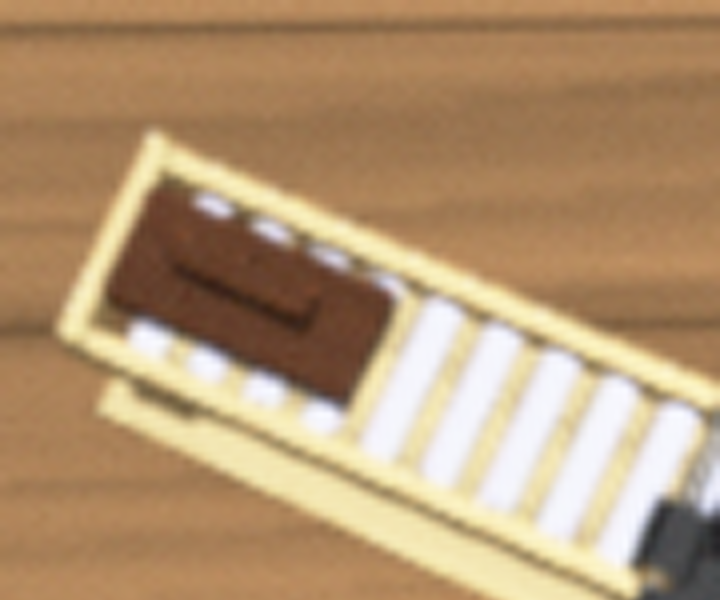

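View pics/side19.png

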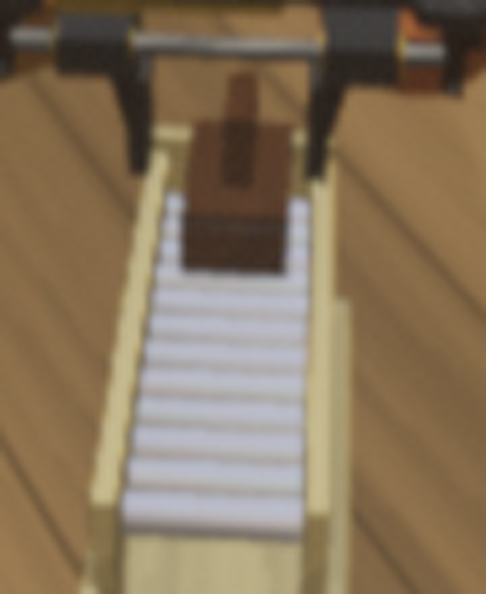

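```bash
python3 - <<'E'
from h import *
print(env.sign_off()); state(K)
E
```

```text
the job is handed in; nothing more can be done
None
the job is handed in; nothing more can be done
```

The long case is out of the tray and resting against the stop at the low end of the roller track. The job was handed in at about 21 s of the 56 s allowed.

**What I did:**
- I hooked the flap's lip with the tilted gripper body and lifted it. The first two tries met the lip too near the body's edge and did not open it, so I backed off and went in lower.
- The flap stayed open on the gripper while I gripped the handle bar and lifted the case out. It closed by itself as I backed away.
- I lowered the case onto the high half of the track, tilted to match the slope, and let go once it touched. It then rolled down on its own.

**Last checks before handing in:**
- **Case:** In the final pictures the case is upright, lengthwise between the rails and against the stop. The network put it 4–10 mm short of its listed rest position, but the close-up from above shows it touching.
- **Tray:** From above, the flap is shut and the short case is in its place. The network's only side-view report for the short case was at the plate, a false hit. It gave none from above, so that check rests on the picture.
- **Bowl, plate and mug:** They were found within about 1 cm of where they started, within the networks' scatter, and the pictures show no change.
- **Forces:** The highest reading I saw was about 16 N, when the case touched the rollers. The gripper was open and clear of everything at the end.

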